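# Shut down the charger and lay the charged pack in the cooling tray

## Robot

A 6-joint arm with a two-finger parallel gripper is mounted at the origin on the work surface. World frame = base frame: x ahead of the robot, y to its left, z up, the work surface at z = 0. Lengths are in m, angles in degrees, forces in N, time in s.
With the tool pointing down it reaches from about 0.375 to 0.9 m from the base axis. Payload 3.1 kg.
Tool frame: the origin (TCP) lies at the very end of the fingers, on their centre line; the grasp point (between the pads) lies 19 mm behind it (bot.grip_point_offset is the distance from the TCP to the grasp point, in m); z points along the fingers, x is the direction in which the jaws open and shut, and the axes are right-handed (so a half turn about z gives the same grasp; the last joint's range is limited). The gripper opens to 87 mm and grips with 3 to 60 N. Pads are 19 mm wide; open, the fingers measure 117 mm over their backs; the gripper's body (75 mm by 190 mm) begins 51 mm behind the grasp point.
Start: joints at [-10.227, 30.224, 82.088, -0, 67.689, -10.227], TCP at [0.625, 0, 0.223] pointing down, gripper open.
Joint ranges: [-176.69, 176.69], [-43.24, 126.21], [12.49, 139.97], [-82, 262], [0, 151.66], [-163.58, 163.58]. Speed limits (degrees/s): [159.86, 159.86, 180, 180, 180, 180].

## Interface

Orientations are given as a 3x3 rotation matrix whose columns are the frame's x, y, z axes.
In Python, from rig import bot, capture, recognise, place_of gives the robot as it stands.
- The arm moves only by the tool send_rows, never from a script. Its argument "motion" is a list of rows, each a list of 2 entries, a list of its own where there are three numbers: the shift along the tool's x, y, z in mm, then the turn about the tool's z in rad. A call has exactly 5 rows; each row shifts and turns the pose as measured when the row begins, along the tool's axes as they then stand; what a row does not reach is not made up. A row lasts 1/12 s, in which the tool goes at most 41.7 mm and 7.16 degrees, less where a joint would pass 70% of its speed; a pose out of reach is approached as far as the arm can. A call with a gripper value outside its range is refused whole. "gripper" is the closure, from 0 (fully open) to 1 (shut), set as the call begins (left out, the last holds). The fingers move at their own pace and stop on an object; the grip force is fixed at half the most. Time passes only in rows, so rows that do not move let the fingers close, or fill a call up. It gives the time, the measured TCP pose, the force and the opening at its end, in the units of the state.
- bot.read_state(): the state, without advancing time (a new reading comes with each control period).
- capture(name): name is "scene" or "side" or "wrist"; returns a dict with "image" (384x512x3 uint8, blue, green, red), "fx", "fy", "cx", "cy" (pixels), "dist_coeffs" ([k1, k2, p1, p2, k3] as OpenCV has them; the pictures are not rectified), "rvec" (rotation vector, rad) and "tvec" (3), from world to camera coordinates, as OpenCV has them. Camera axes: x right, y down, z forward; pixel columns grow to the right and rows downward; lengths in m; the calibration is good to about 2 mm. A picture is of the moment at which its call begins. There is no depth.
- bot.hand_in(): hands the job in, once; it reports no verdict.
Trained networks look in the newest picture that a camera, given by its name, has taken for a name from the list of things; names that differ only in an ending like _2 or _b are one class to them, and where a whole thing is asked for, a point or a joint stands for the part that bears it (a point fixed in the world has none). Each returns a list of dicts, best first, with "p" (0 to 1); they miss things now and then, are a little off and sometimes report something else, mostly with a low value. They report only what shows in the picture. A call takes as long as a camera call.
- recognise(camera, target): "xy" ([column, row] in pixels, amid what is visible of it).
- place_of(camera, target): "xy" ([column, row] in pixels: a listed point, or the origin of a listed thing).
The state is a dict: "time_s": time; "joint_positions": joint angles; "qvel": joint speeds; "tau": joint torques, N m; "position": TCP position; "tcp_rot": TCP orientation; "force": force on the tool from outside, world axes, zero at the start; "moment": the same for the moment, N m; "opening": opening from 0.0 (shut) to 1.0 (fully open).
Only numpy, scipy, OpenCV 4.12 (cv2) and the standard library are available. Lean on these libraries where they do the work, as an engineer would, in place of code of your own. Each camera call takes 0.05 s, during which the arm holds its last target.

## Task

The yellow-banded battery pack has finished charging: first turn the orange knob on the charging console fully anticlockwise to its end stop (off), and only then lift the yellow-banded pack out of its cradle. Lay it flat, same way up, in the aluminium cooling tray, setting it down rather than dropping it, and leave the blue-banded pack and everything else where it is.

Things in the scene. Friction and masses are not known exactly. Their poses are not given: they have to be found in the camera images.
- knob_grip (a point): Grip point on the axis of the console's orange knob: a 72 mm disc, 8 mm thick, with a grip bar 68 mm long, 14 mm thick, rising to 38 mm above the disc's underside; this point is 7 mm below the bar's top. Axes turn with the knob: z = knob axis out of the panel (27 deg from vertical), x = along the bar, white pointer stripe on its -x half, y = across the 14 mm. Below the disc: grey ring, 96 mm wide, 6 mm thick.
- knob (a joint): Knob angle, rad: 0 = fully anticlockwise at the end stop (off, pointer at the red mark at the panel's low edge); grows clockwise, looking onto the panel, to 4.4. Turning off is a positive (right-handed) turn about the axis out of the panel. Starts 0.8 to 2.6 rad from off. Friction about 0.06 N m; stays where left.
- console: Charging console, a fixed grey wedge 160 mm deep (x), 180 mm wide (y). Its black panel slopes at 27 deg from horizontal, 30 mm high at the front (-x) edge and 112 mm at the back; knob in the middle of the panel. Origin at the centre of the underside, z up, front faces -x.
- pack_a_center (a point): Centre of the battery pack to be moved: dark block with a yellow band round its middle, 145 mm long (x), 46 mm wide (y), 52 mm high (z), 0.45 to 0.8 kg, loose. It lies in one of the two cradles.
- pack_b_center (a point): Centre of the other battery pack (blue band, same size and shape, loose); it stays in its cradle.
- cradle_a: Fixed grey charging cradle that holds the yellow-banded pack: open tray 163 x 64 mm (x, y), walls 5 mm thick and 15 mm high, inner floor at 5 mm. Origin at the centre of the underside on the table, z up.
- cradle_b: The same kind of cradle, holding the blue-banded pack.
- tray: Fixed aluminium cooling tray, open, 220 x 140 mm outside (x, y), 4 mm walls 15 mm high, inner floor 4 mm above the table, so inside 212 x 132 mm: the pack fits only lengthwise along the tray's x (either way round). Origin at the centre of the underside on the table, z up.
- cup_center (a point): Centre of a white cup, 72 mm across, 90 mm high, loose, standing beyond the cradles. Bystander.
- meter_center (a point): Centre of a yellow multimeter lying on its back, 170 x 85 x 42 mm, loose. Bystander.

How it is judged:
By the outcome, as a careful person would: the job done as asked, in the order asked, and still so for the second after the job is handed in, with the robot touching nothing.
It also fails if it takes over 61 s, if anything falls off the work surface, if the arm or the gripper's body presses on something with over 40 N, if the wrist force passes 120 N, or if a joint passes its speed limit or range.

## Working session

There is one attempt and no reset: what is moved stays moved. The work goes in short steps, Python scripts to look and compute and a tool call to move; the robot and the scene stay as the last step left them, time stands still between calls to the robot, and variables do not carry over. Pictures are saved under pics/ and viewed, and the job is handed in when it is done.

Besides the shell and the picture viewer there is one more tool, called after "Call:" as name(argument=value, ...), one argument or row to a line, values as JSON. send_rows: Moves the arm, as the interface text tells. Its arguments: {"type":"object","properties":{"motion":{"type":"array","items":{"type":"array"}},"gripper":{"type":"number"}},"required":["motion"]}

```bash
ls; mkdir -p pics
cat > h.py <<'E'
import numpy as np, cv2
from rig import bot, capture, recognise, place_of
def K(c): return np.array([[c['fx'],0,c['cx']],[0,c['fy'],c['cy']],[0,0,1.]])
def ray(c,xy):
    u=cv2.undistortPoints(np.array([[xy]],float),K(c),np.array(c['dist_coeffs']))[0,0]
    R=cv2.Rodrigues(np.array(c['rvec'],float))[0]; t=np.array(c['tvec'],float).ravel()
    return -R.T@t, R.T@np.array([u[0],u[1],1.])
def atz(c,xy,z):
    o,d=ray(c,xy); return o+d*(z-o[2])/d[2]
def proj(c,P):
    return cv2.projectPoints(np.atleast_2d(np.array(P,float)),np.array(c['rvec'],float),np.array(c['tvec'],float),K(c),np.array(c['dist_coeffs']))[0][:,0]
def tri(rs):
    A=np.zeros((3,3));b=np.zeros(3)
    for o,d in rs:
        d=d/np.linalg.norm(d);M=np.eye(3)-np.outer(d,d);A+=M;b+=M@o
    return np.linalg.solve(A,b)
E
python3 - <<'E'
from h import *
np.set_printoptions(precision=4,suppress=True)
C={}
for n in ('scene','side','wrist'):
    c=capture(n);C[n]=c;cv2.imwrite(f'pics/{n}0.png',c['image'])
    for t in ['knob_grip','console','pack_a_center','pack_b_center','cradle_a','tray','cup_center','meter_center']:
        print(n,t,[(np.round(r['xy'],1),round(r['p'],2)) for r in place_of(n,t)][:3])
print(bot.read_state())
E
```

```text
pics
scene knob_grip [(array([404.1, 172. ]), 0.92)]
scene console [(array([392.1, 204.4]), 0.78)]
scene pack_a_center [(array([293.8, 180.8]), 0.71), (array([170.8, 156.7]), 0.33)]
scene pack_b_center [(array([251.3, 152.2]), 0.56)]
scene cradle_a [(array([289.4, 191.1]), 0.58)]
scene tray [(array([170.5, 157.8]), 0.78)]
scene cup_center [(array([288.6, 272.4]), 0.57)]
scene meter_center [(array([185.8, 235.9]), 0.98)]
side knob_grip [(array([156.3, 152.4]), 0.7)]
side console [(array([166.4, 175.1]), 0.95), (array([238.8, 246.3]), 0.61)]
side pack_a_center [(array([225.6, 201.9]), 0.61)]
side pack_b_center [(array([237.3, 243.8]), 0.78)]
side cradle_a [(array([226. , 208.7]), 0.85), (array([236.2, 250.6]), 0.55)]
side tray [(array([301.9, 284.8]), 0.83), (array([225.9, 206.3]), 0.4)]
side cup_center [(array([259.7, 152.3]), 0.92)]
side meter_center [(array([314.6, 202.7]), 0.78), (array([260.4, 150.6]), 0.54)]
wrist knob_grip []
wrist console []
wrist pack_a_center [(array([193.5, 120.3]), 0.92), (array([351.6, 245.4]), 0.53)]
wrist pack_b_center [(array([152.8, 223.7]), 0.74)]
wrist cradle_a []
wrist tray [(array([220.3, 328.6]), 0.73)]
wrist cup_center [(array([388.5,  51.1]), 0.95)]
wrist meter_center [(array([352.6, 243.4]), 0.61)]
{'time_s': 1.35, 'joint_positions': array([-10.2264,  30.2234,  82.0889,   0.0005,  67.6893, -10.2267]), 'qvel': array([ 0.0282,  0.0259, -0.0035, -0.0019,  0.0627, -0.0312]), 'tau': array([  0.0013, -44.    , -17.698 ,   0.0636,   0.0506,  -0.    ]), 'position': array([0.625 , 0.    , 0.2225]), 'tcp_rot': array([[ 1.,  0., -0.],
       [ 0., -1.,  0.],
       [-0., -0., -1.]]), 'force': array([-0.6276,  0.5241,  0.6167]), 'moment': array([ 0.005 , -0.0317, -0.0526]), 'opening': 0.996190403691757}
```

```bash
cd pics; python3 -c "
import cv2,numpy as np
a=[cv2.imread(f'{n}0.png') for n in('scene','side','wrist')]
cv2.imwrite('s_big.png',cv2.resize(a[0],(800,600),interpolation=3));cv2.imwrite('d_big.png',cv2.resize(a[1],(800,600),interpolation=3))"
```

```text
(no output)
```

View pics/s_big.png

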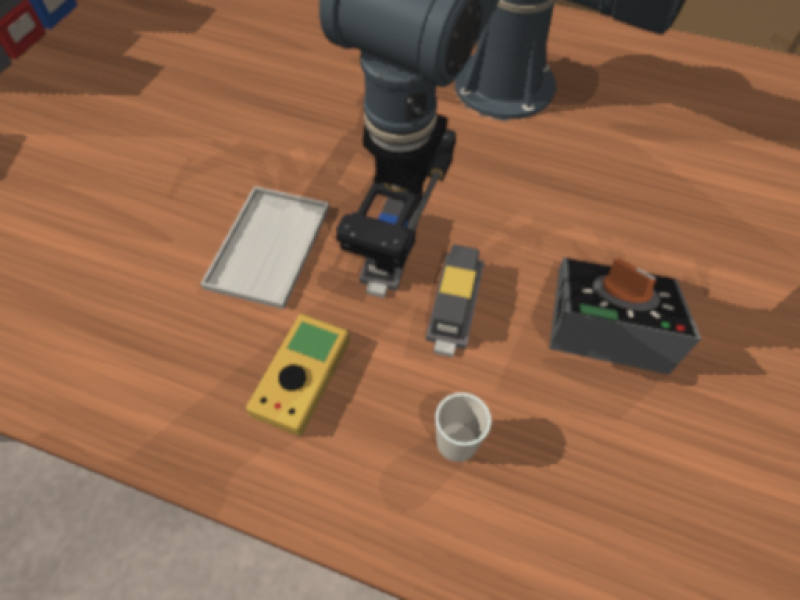

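View pics/d_big.png

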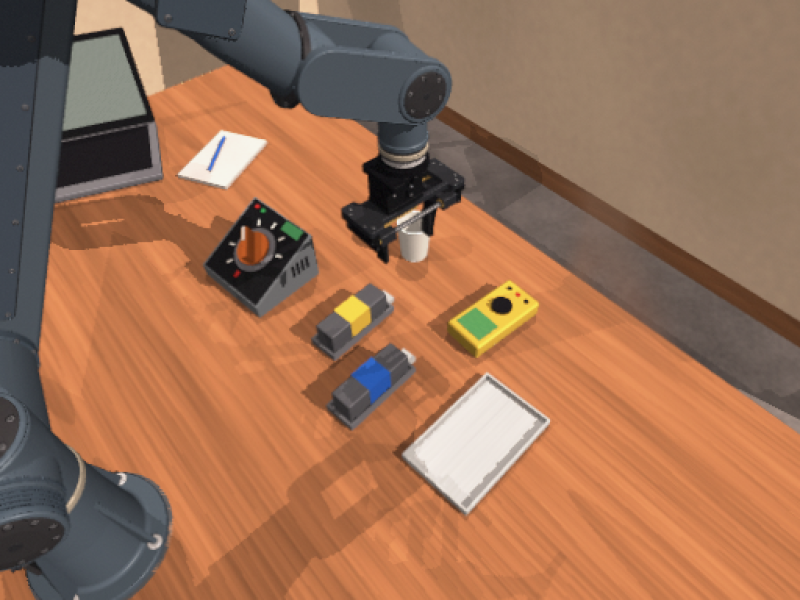

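View pics/wrist0.png

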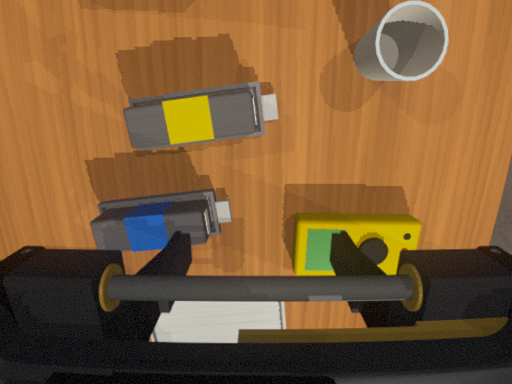

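```bash
cat > meas.py <<'E'
from h import *
np.set_printoptions(precision=4,suppress=True)
import pickle
C={n:capture(n) for n in('scene','side','wrist')}
pickle.dump(C,open('c0.pkl','wb'))
P={'knob_grip':((404.1,172),(156.3,152.4)),'console':((392.1,204.4),(166.4,175.1)),'pack_a':((293.8,180.8),(225.6,201.9)),'pack_b':((251.3,152.2),(237.3,243.8)),'cradle_a':((289.4,191.1),(226,208.7)),'tray':((170.5,157.8),(301.9,284.8)),'cup':((288.6,272.4),(259.7,152.3)),'meter':((185.8,235.9),(314.6,202.7))}
for k,(a,b) in P.items():
    X=tri([ray(C['scene'],a),ray(C['side'],b)])
    print(k,X, proj(C['scene'],X)[0]-a, proj(C['side'],X)[0]-b)
for n in C: print(n, ray(C[n],(256,192))[0])
s=C['side']['image']; cv2.imwrite('pics/con.png',cv2.resize(s[115:215,115:225],(800,727),interpolation=3)[:600])
s=C['scene']['image']; cv2.imwrite('pics/con2.png',cv2.resize(s[155:250,340:460],(757,600),interpolation=3))
E
python3 meas.py
```

```text
knob_grip [0.4726 0.3056 0.1143] [ 0.8313 -0.4266] [0.5786 0.3337]
console [ 0.4849  0.3163 -0.0055] [ 0.2306 -0.1068] [0.1657 0.085 ]
pack_a [0.5424 0.0667 0.0425] [-1.8788  0.7526] [-1.5622 -0.5636]
pack_b [ 0.4842 -0.0648  0.0272] [-0.8955  0.3277] [-0.8631 -0.2547]
cradle_a [0.5458 0.0656 0.004 ] [ 0.3336 -0.1336] [0.2813 0.0951]
tray [ 0.5505 -0.2652 -0.008 ] [ 1.6987 -0.395 ] [1.7278 0.268 ]
cup [0.7601 0.1405 0.0467] [ 5.1068 -1.9543] [3.3901 0.9336]
meter [ 0.7564 -0.1109  0.0246] [ 2.9168 -0.7993] [2.2522 0.258 ]
scene [1.0717 0.1637 0.8314]
side [ 0.1842 -0.5365  0.9126]
wrist [0.6237 0.0857 0.385 ]
```

View pics/con.png

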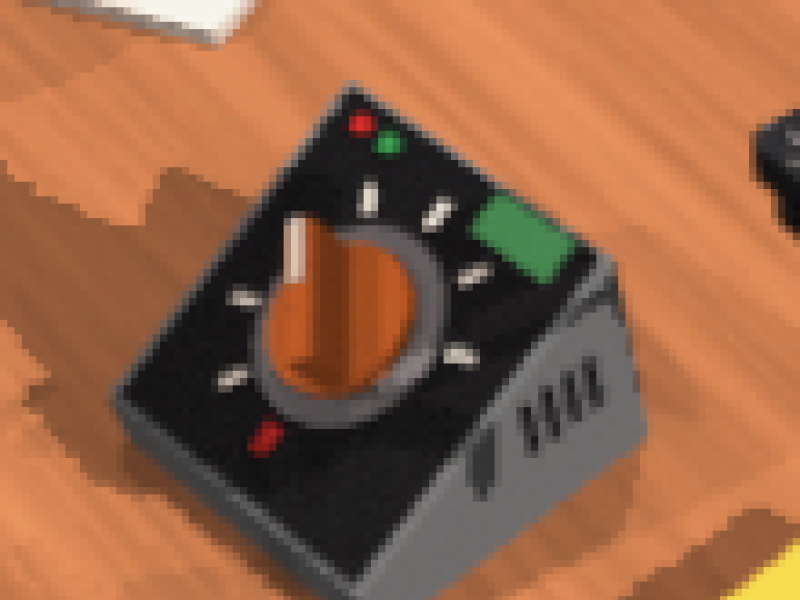

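View pics/con2.png

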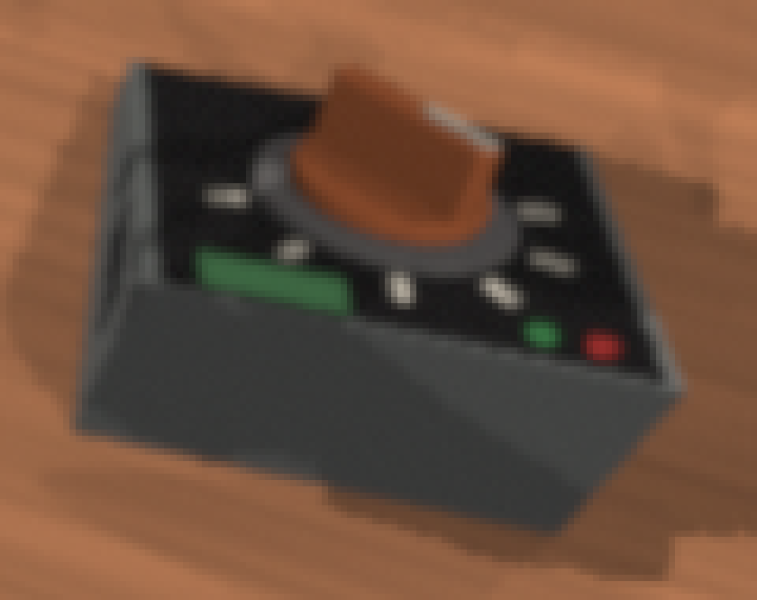

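```bash
cat > fit.py <<'E'
from h import *
import pickle
from scipy.optimize import least_squares
np.set_printoptions(precision=4,suppress=True)
C=pickle.load(open('c0.pkl','rb'))
def sd(x,y): return ((x+.5)*110/800-.5+115,(y+.5)*100/727-.5+115)
def sc(x,y): return ((x+.5)*120/757-.5+340,(y+.5)*95/600-.5+155)
f,b,w=-.08,.08,.09
obs=[('side',(b,w,.112),sd(350,85)),('side',(b,-w,.112),sd(608,262)),('side',(f,w,.03),sd(118,395)),('side',(f,-w,.03),sd(352,588)),('side',(b,-w,0),sd(642,435)),
('scene',(b,-w,.112),sc(130,285)),('scene',(b,w,.112),sc(680,388)),('scene',(f,-w,.03),sc(138,65)),('scene',(f,w,.03),sc(582,150)),('scene',(b,-w,0),sc(78,430)),('scene',(b,w,0),sc(558,533))]
def T(p,L):
    L=np.atleast_2d(L);c,s=np.cos(p[2]),np.sin(p[2])
    return np.c_[p[0]+c*L[:,0]-s*L[:,1],p[1]+s*L[:,0]+c*L[:,1],L[:,2]+(p[3] if len(p)>3 else 0)]
def res(p): return np.concatenate([proj(C[n],T(p,L))[0]-o for n,L,o in obs])
for p0 in ([.48,.316,0],[.48,.316,0,0]):
    r=least_squares(res,p0,loss='soft_l1');print(r.x,np.degrees(r.x[2]));print(res(r.x).reshape(-1,2).round(1).tolist())
p=least_squares(res,[.48,.316,0],loss='soft_l1').x
a=np.radians(27)
n=np.array([-np.sin(a),0,np.cos(a)]);up=np.array([np.cos(a),0,np.sin(a)]);yy=np.array([0,1,0])
O=np.array([0,0,.071])
def knobpt(th,x,y,z): # knob frame, z above panel; pointer=-x at th=0 -> downslope. knob angle th clockwise => rotate -th about n
    bx=np.cos(th)*up-np.sin(th)*yy; by=np.cross(n,bx)
    return O+n*z+bx*x+by*y
if __name__=='__main__':
  for th in (1.6,1.8,2.0):
    pass
  # bar top obs
  kob=[('scene',(-.034,'c'),0)]
  for name,off,sz,out in (('side',(115,115),(110,85),'a'),('scene',(340,155),(120,95),'b')):
    ims=[]
    for th in (1.5,1.7,1.9,2.1):
        im=C[name]['image'][off[1]:off[1]+sz[1],off[0]:off[0]+sz[0]];k=4 if name=='side' else 3.3
        im=cv2.resize(im,None,fx=k,fy=k,interpolation=3)
        def dr(L,col):
            q=proj(C[name],T(p,np.array(L)));q=((q-off+.5)*k-.5)
            cv2.polylines(im,[np.round(q).astype(int)],True,col,1)
        dr([knobpt(th,x,y,.044) for x,y in((-.034,-.007),(.034,-.007),(.034,.007),(-.034,.007))],(255,255,0))
        dr([knobpt(th,.036*np.cos(t),.036*np.sin(t),.014) for t in np.linspace(0,6.2,30)],(0,255,0))
        dr([knobpt(th,.048*np.cos(t),.048*np.sin(t),.006) for t in np.linspace(0,6.2,30)],(255,0,255))
        dr([knobpt(th,-.034,0,.044)]*2,(0,0,255))
        cv2.putText(im,str(th),(5,15),0,.5,(255,255,255),1);ims.append(im)
    g=np.vstack([np.hstack(ims[:2]),np.hstack(ims[2:])])
    cv2.imwrite(f'pics/k{out}.png',g[:600,:800]);print(g.shape)
E
python3 fit.py
```

```text
[0.4867 0.3105 0.1221] 6.997647473400147
[[-0.1, -1.2], [0.7, -0.4], [-1.5, -0.3], [0.5, 1.5], [0.8, 0.3], [1.7, -0.9], [0.8, 0.6], [-1.2, -1.2], [1.0, -0.6], [-1.2, 0.2], [-0.4, 0.5]]
[ 0.4861  0.3111  0.1229 -0.0019] 7.042983118644282
[[-0.2, -0.7], [0.5, 0.0], [-1.6, 0.1], [0.4, 1.9], [0.6, 0.7], [1.9, -0.6], [0.8, 0.8], [-1.2, -0.9], [0.9, -0.3], [-1.1, 0.4], [-0.4, 0.7]]
(680, 880, 3)
(628, 792, 3)
```

View pics/ka.png

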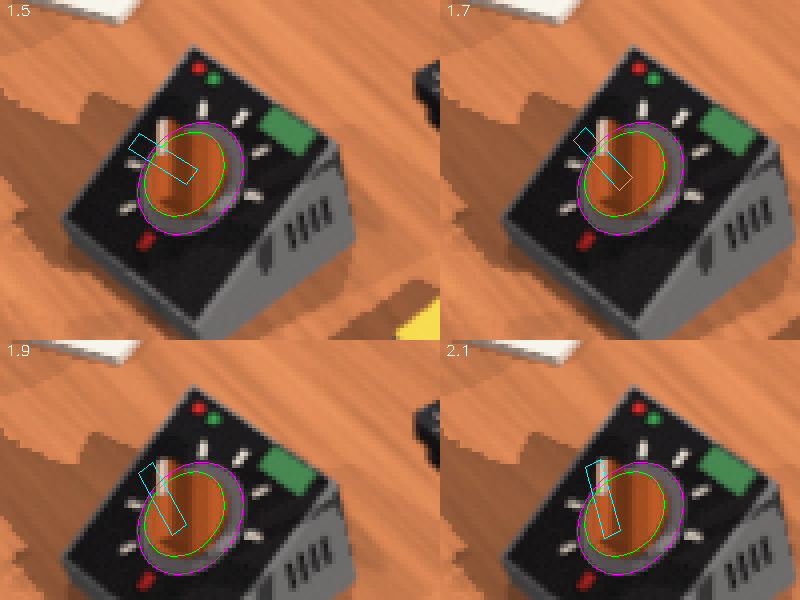

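View pics/kb.png

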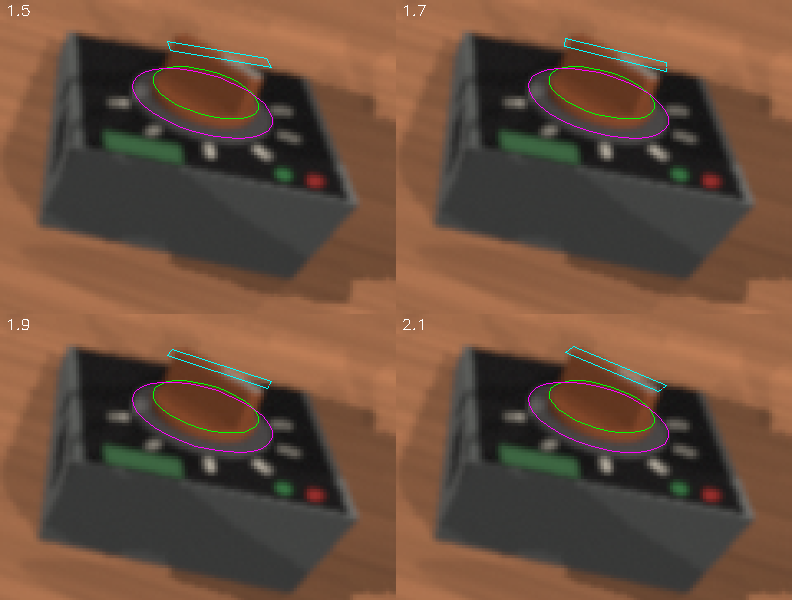

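Call:
send_rows(
  motion=[
    [[-15,-25,-4],0],
    [[-15,-25,-4],0],
    [[-15,-25,-4],0],
    [[-15,-25,-4],0],
    [[-15,-25,-4],0],
  ],
  gripper=0.6,
)

```text
time_s: 1.92
position: [0.552, 0.1228, 0.2414]
tcp_rot: [[1.0, -0.011, 0.003], [-0.011, -1.0, -0.002], [0.003, 0.002, -1.0]]
force: [-0.0, 0.3, 0.7]
opening: 0.703
```

Call:
send_rows(
  motion=[
    [[-15,-25,0],0],
    [[-15,-25,0],0],
    [[-15,-25,0],0],
    [[-15,-25,0],0],
    [[-15,-25,0],0],
  ],
)

```text
time_s: 2.33
position: [0.4753, 0.2542, 0.2428]
tcp_rot: [[1.0, -0.012, 0.008], [-0.012, -1.0, -0.001], [0.008, 0.001, -1.0]]
force: [-0.4, 0.1, -0.2]
opening: 0.417
```

```bash
cat > w1.py <<'E'
from h import *
import pickle
c=capture('wrist');c2=capture('scene');pickle.dump((c,c2),open('c1.pkl','wb'))
s=bot.read_state();print(s['time_s'],s['position'],s['opening'],s['tcp_rot'].round(3).tolist())
cv2.imwrite('pics/w1.png',cv2.resize(c['image'],(800,600),interpolation=3))
E
python3 w1.py
```

```text
2.4333 [0.47315395 0.25614046 0.24274178] 0.4084244606185884 [[1.0, -0.007, 0.005], [-0.007, -1.0, -0.0], [0.005, 0.0, -1.0]]
```

View pics/w1.png

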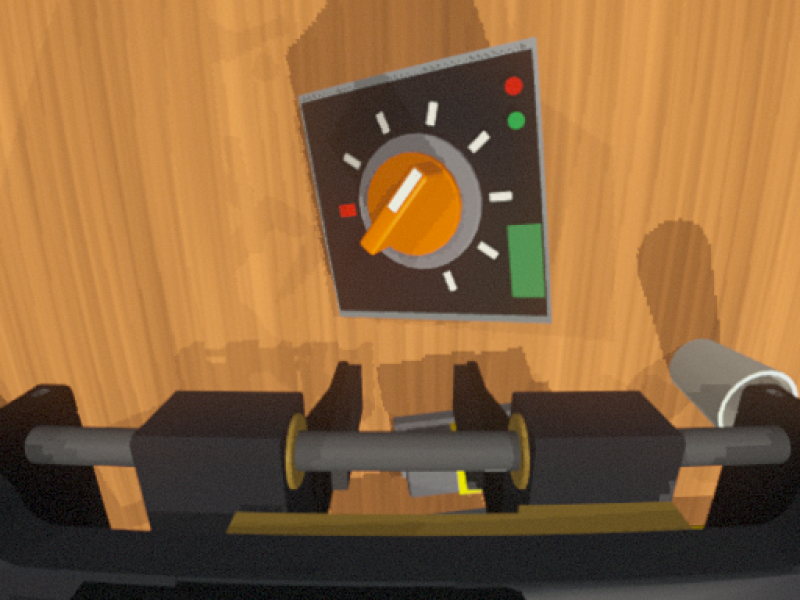

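```bash
cat > fit2.py <<'E'
from fit import *
c1,_=pickle.load(open('c1.pkl','rb'));C['w1']=c1
ws=lambda x,y:((x+.5)*.64-.5,(y+.5)*.64-.5)
O2=obs+[('w1',(f,w,.03),ws(302,98)),('w1',(b,w,.112),ws(535,40)),('w1',(f,-w,.03),ws(340,313)),('w1',(b,-w,.112),ws(550,320))]*2
bar=[('w1',(-.034,0),ws(419,172)),('w1',(.034,0),ws(367,246)),('scene',(-.034,0),sc(498,148))]
def kp(h,th,x,y,z):
    bx=np.cos(th)*up-np.sin(th)*yy; by=np.cross(n,bx)
    return O+n*(z+h)+bx*x+by*y
def res2(q):
    r=[proj(C[m],T(q[:3],L))[0]-o for m,L,o in O2]+[proj(C[m],T(q[:3],kp(q[4],q[3],*L,.038)))[0]-o for m,L,o in bar]
    return np.concatenate(r)
r=least_squares(res2,[*p,2,.006],loss='soft_l1');q=r.x
if __name__=='__main__':
  print(q,np.degrees(q[2:4]));print(res2(q).reshape(-1,2).round(1)[len(obs):].tolist())
  print('grip',T(q[:3],kp(q[4],q[3],0,0,.031)),'top',T(q[:3],kp(q[4],q[3],0,0,.038)))
  im=cv2.resize(c1['image'],(800,600),interpolation=3)
  def dr(L,col):
    a=(proj(c1,T(q[:3],np.array(L)))+.5)/.64-.5
    cv2.polylines(im,[np.round(a).astype(int)],True,col,1)
  h,th=q[4],q[3]
  for z in(.008,.038): dr([kp(h,th,x,y,z) for x,y in((-.034,-.007),(.034,-.007),(.034,.007),(-.034,.007))],(255,255,0))
  dr([kp(h,th,.036*np.cos(t),.036*np.sin(t),.008) for t in np.linspace(0,6.2,30)],(0,255,0))
  dr([kp(h,th,.048*np.cos(t),.048*np.sin(t),0) for t in np.linspace(0,6.2,30)],(255,0,255))
  dr([(f,w,.03),(b,w,.112),(b,-w,.112),(f,-w,.03)],(255,0,0))
  cv2.imwrite('pics/w1o.png',cv2.resize(im[20:340,250:600],(656,600),interpolation=3))
E
python3 fit2.py | tail -8
```

```text
[0.4867 0.3105 0.1221] 6.997647473400147
[[-0.1, -1.2], [0.7, -0.4], [-1.5, -0.3], [0.5, 1.5], [0.8, 0.3], [1.7, -0.9], [0.8, 0.6], [-1.2, -1.2], [1.0, -0.6], [-1.2, 0.2], [-0.4, 0.5]]
[ 0.4861  0.3111  0.1229 -0.0019] 7.042983118644282
[[-0.2, -0.7], [0.5, 0.0], [-1.6, 0.1], [0.4, 1.9], [0.6, 0.7], [1.9, -0.6], [0.8, 0.8], [-1.2, -0.9], [0.9, -0.3], [-1.1, 0.4], [-0.4, 0.7]]
[0.4843 0.3114 0.1226 2.3626 0.0038] [  7.0217 135.3647]
[[-2.0, -0.8], [1.3, -0.7], [-0.1, 2.5], [1.1, 3.4], [-2.0, -0.8], [1.3, -0.7], [-0.1, 2.5], [1.1, 3.4], [1.2, -0.6], [-0.6, 3.2], [-0.1, 0.1]]
grip [[0.4686 0.3095 0.102 ]] top [[0.4655 0.3091 0.1082]]
```

View pics/w1o.png

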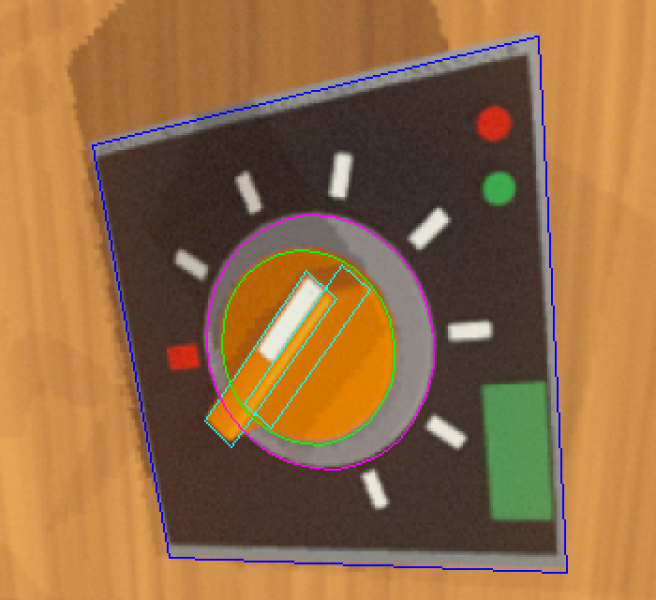

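Call:
send_rows(
  motion=[
    [[-2,-27,35],0],
    [[-2,-27,35],0],
    [[0,0,0],0.1],
    [[0,0,0],0.1],
    [[0,0,0],0.1],
  ],
  gripper=0.7,
)

```text
time_s: 2.85
position: [0.4736, 0.3095, 0.1743]
tcp_rot: [[0.951, -0.31, 0.012], [-0.31, -0.951, -0.001], [0.012, -0.003, -1.0]]
force: [0.2, -1.5, 0.1]
opening: 0.305
```

Call:
send_rows(
  motion=[
    [[0,0,0],0.1],
    [[0,0,0],0.1],
    [[0,0,0],0.1],
    [[0,0,0],0],
    [[0,0,0],0],
  ],
)

```text
time_s: 3.27
position: [0.4762, 0.3072, 0.1728]
tcp_rot: [[0.807, -0.59, 0.012], [-0.59, -0.807, -0.003], [0.011, -0.005, -1.0]]
force: [0.7, 0.5, -0.7]
opening: 0.301
```

```bash
cat > go.py <<'E'
import sys
from h import *
np.set_printoptions(precision=4,suppress=True)
s=bot.read_state();R=s['tcp_rot'];t=np.array(eval(sys.argv[1]));
print('t',s['time_s'],'pos',s['position'],'az',np.degrees(np.arctan2(R[1,0],R[0,0])).round(2),'j',s['joint_positions'].round(1),'F',s['force'].round(1),'open mm',s['opening']*87)
print('need tool mm',(R.T@(t-s['position'])*1000).round(1))
E
python3 go.py "[.4686,.310,.097]"
```

```text
t 3.2667 pos [0.4762 0.3072 0.1728] az -36.18 j [21.8 29.2 93.8 -0.5 56.4 58.2] F [ 0.7  0.5 -0.7] open mm 26.191045198199777
need tool mm [-8.7  2.6 75.7]
```

Call:
send_rows(
  motion=[
    [[-4,1,12],0],
    [[-4,1,12],0],
    [[0,0,12],0],
    [[0,0,6],0],
    [[0,0,0],0],
  ],
)

```text
time_s: 3.68
position: [0.4725, 0.3092, 0.1309]
tcp_rot: [[0.813, -0.582, 0.017], [-0.582, -0.813, -0.002], [0.015, -0.009, -1.0]]
force: [0.2, 0.2, 0.9]
opening: 0.3
```

```bash
python3 go.py "[.4686,.310,.097]"
python3 - <<'E'
from h import *
c=capture('side');cv2.imwrite('pics/s2.png',cv2.resize(c['image'][90:230,90:260],(728,600),interpolation=3))
c=capture('wrist');cv2.imwrite('pics/w2.png',c['image'])
E
```

```text
t 3.6833 pos [0.4725 0.3092 0.1309] az -35.63 j [22.1 32.4 96.3 -0.6 50.4 58.1] F [0.2 0.2 0.9] open mm 26.117328930168195
need tool mm [-4.1  1.9 33.8]
```

View pics/s2.png

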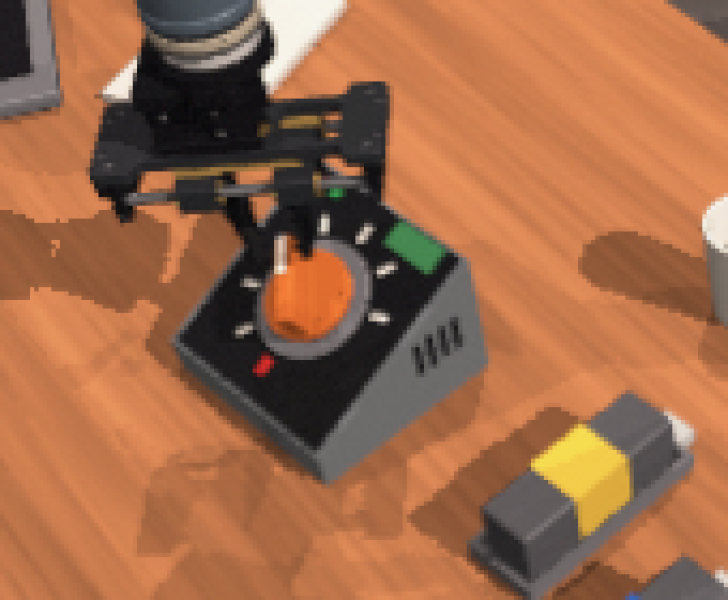

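View pics/w2.png

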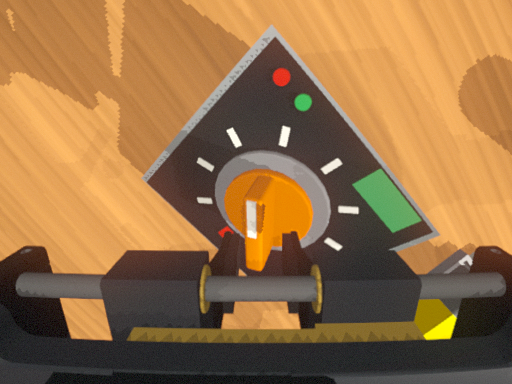

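Call:
send_rows(
  motion=[
    [[-4,2,9],0],
    [[-2,0,9],0],
    [[0,0,9],0],
    [[0,0,6],0],
    [[0,0,0],0],
  ],
)

```text
time_s: 4.2
position: [0.469, 0.3122, 0.0978]
tcp_rot: [[0.813, -0.582, 0.024], [-0.582, -0.813, 0.001], [0.019, -0.015, -1.0]]
force: [-0.0, 0.5, -0.4]
opening: 0.3
```

```bash
python3 go.py "[.4686,.310,.097]"
```

```text
t 4.2 pos [0.469  0.3122 0.0978] az -35.59 j [22.5 35.2 98.1 -0.7 45.5 58.6] F [-0.   0.5 -0.4] open mm 26.105459117878624
need tool mm [0.9 2.  0.8]
```

Call:
send_rows(
  motion=[
    [[0,2,0],-0.12],
    [[0,0,0],-0.12],
    [[0,0,0],-0.12],
    [[0,0,0],-0.12],
    [[0,0,0],0],
  ],
)

```text
time_s: 4.62
position: [0.4692, 0.3071, 0.097]
tcp_rot: [[0.992, -0.12, 0.024], [-0.12, -0.993, -0.006], [0.025, 0.003, -1.0]]
force: [-1.4, 0.1, 1.4]
opening: 0.302
```

```bash
cat > lk.py <<'E'
import sys
from h import *
i=sys.argv[1]
c=capture('side')['image'][90:230,90:260];c=cv2.resize(c,(486,400),interpolation=3)
d=capture('wrist')['image'];d=cv2.resize(d,(310,400))[:,:] if 0 else cv2.resize(d[60:384,100:412],(310,322))
g=np.zeros((400,796,3),np.uint8);g[:,:486]=c;g[:322,486:]=d
cv2.imwrite(f'pics/l{i}.png',g)
E
python3 go.py "[.4686,.310,.097]";python3 lk.py 1
```

```text
t 4.6167 pos [0.4692 0.3071 0.097 ] az -6.9 j [22.3 35.2 98.3 -1.2 45.3 30. ] F [-1.4  0.1  1.4] open mm 26.257814773606146
need tool mm [-1.  -2.8 -0.1]
```

View pics/l1.png

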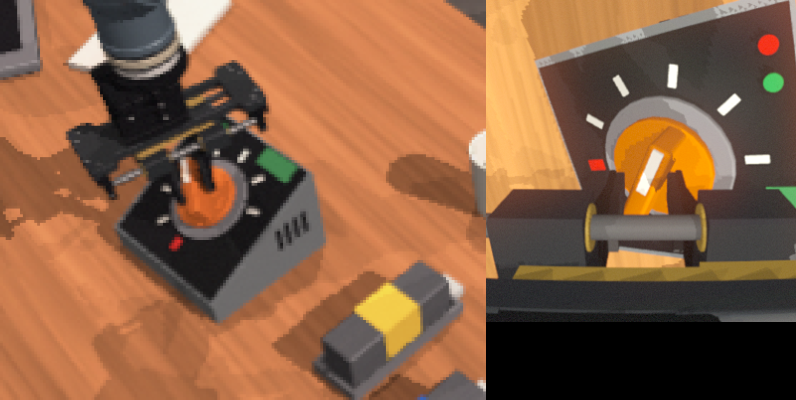

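Call:
send_rows(
  motion=[
    [[0,-2,0],-0.12],
    [[0,0,0],-0.12],
    [[0,0,0],-0.12],
    [[0,0,0],-0.12],
    [[0,0,0],0],
  ],
)

```text
time_s: 5.13
position: [0.47, 0.3084, 0.0973]
tcp_rot: [[0.935, 0.354, 0.025], [0.355, -0.935, -0.008], [0.021, 0.016, -1.0]]
force: [0.1, -1.0, 1.4]
opening: 0.295
```

```bash
python3 go.py "[.4686,.310,.097]";python3 lk.py 2
```

```text
t 5.1333 pos [0.47   0.3084 0.0973] az 20.77 j [22.4 35.2 98.1 -1.4 45.5  2.6] F [ 0.1 -1.   1.4] open mm 25.665671637849144
need tool mm [-0.7 -2.   0.2]
```

View pics/l2.png

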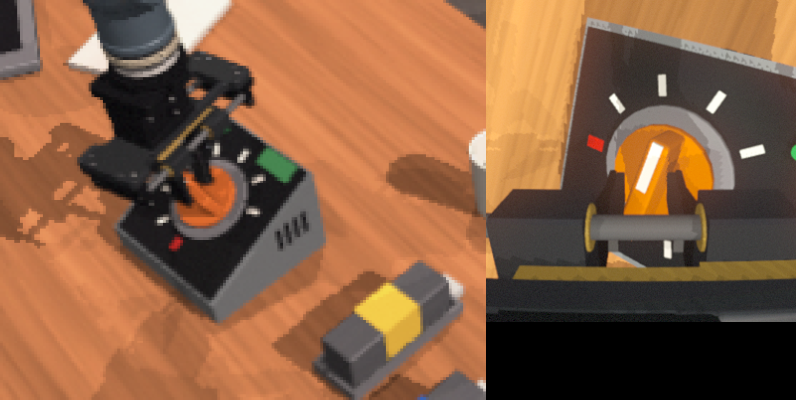

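Works; the bar is turning with the jaws (pointer lagging about 25°). Continue.

Call:
send_rows(
  motion=[
    [[0,-2,0],-0.12],
    [[0,0,0],-0.12],
    [[0,0,0],-0.12],
    [[0,0,0],-0.12],
    [[0,0,0],-0.12],
  ],
)

```text
time_s: 5.65
position: [0.4686, 0.31, 0.0976]
tcp_rot: [[0.571, 0.82, 0.024], [0.821, -0.571, -0.009], [0.006, 0.025, -1.0]]
force: [-1.6, 0.7, 3.5]
opening: 0.301
```

Call:
send_rows(
  motion=[
    [[0,0,0],-0.12],
    [[0,0,0],-0.12],
    [[0,0,0],-0.12],
    [[0,0,0],-0.1],
    [[0,0,0],0],
  ],
)

```text
time_s: 6.07
position: [0.4668, 0.3099, 0.0979]
tcp_rot: [[0.142, 0.99, 0.021], [0.99, -0.142, -0.01], [-0.007, 0.022, -1.0]]
force: [-0.6, -0.5, 1.3]
opening: 0.3
```

```bash
python3 go.py "[.4686,.310,.097]";python3 lk.py 3
```

```text
t 6.0667 pos [0.4668 0.3099 0.0979] az 81.82 j [ 22.7  35.2  98.1  -1.4  45.8 -58.2] F [-0.6 -0.5  1.3] open mm 26.096290596311814
need tool mm [0.3 1.7 0.9]
```

View pics/l3.png

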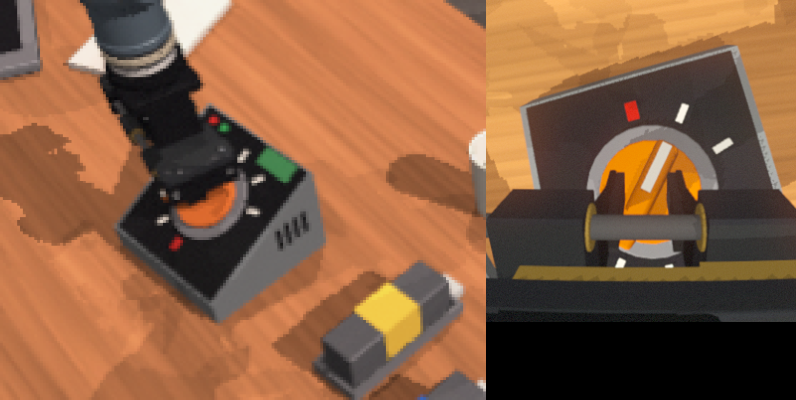

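Call:
send_rows(
  motion=[
    [[0,1,0],-0.12],
    [[0,0,0],-0.12],
    [[0,0,0],-0.12],
    [[0,0,0],-0.12],
    [[0,0,0],-0.1],
  ],
)

```text
time_s: 6.58
position: [0.4662, 0.3091, 0.0976]
tcp_rot: [[-0.424, 0.906, 0.017], [0.906, 0.424, -0.012], [-0.018, 0.011, -1.0]]
force: [0.1, -1.2, 2.0]
opening: 0.303
```

```bash
python3 go.py "[.4686,.310,.097]";python3 lk.py 4;python3 -c "
from h import *
print(bot.read_state()['moment'])"
```

```text
t 6.5833 pos [0.4662 0.3091 0.0976] az 115.07 j [ 22.6  35.2  98.1  -1.4  46.  -91.5] F [ 0.1 -1.2  2. ] open mm 26.36999873783482
need tool mm [-0.1  2.5  0.6]
[-0.04402956  0.00780035 -0.08305748]
```

View pics/l4.png

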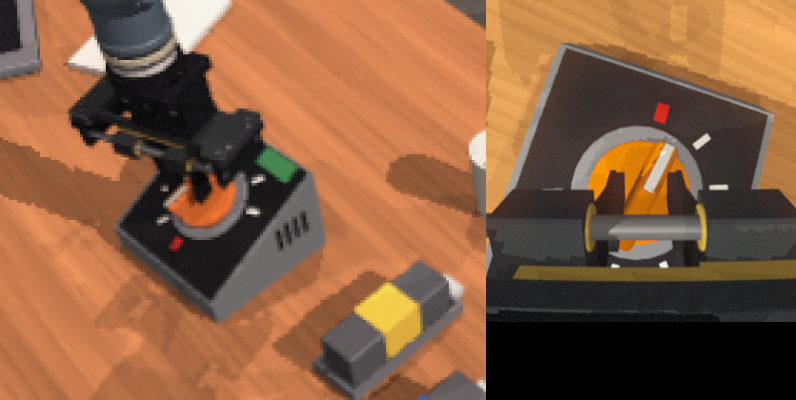

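Call:
send_rows(
  motion=[
    [[0,2,0],-0.08],
    [[0,0,0],-0.06],
    [[0,0,0],-0.06],
    [[0,0,0],-0.05],
    [[0,0,0],0],
  ],
)

```text
time_s: 7.1
position: [0.4669, 0.3086, 0.0971]
tcp_rot: [[-0.617, 0.787, 0.014], [0.787, 0.617, -0.014], [-0.02, 0.003, -1.0]]
force: [-0.7, -1.4, 2.6]
opening: 0.304
```

```bash
python3 go.py "[.4686,.310,.097]";python3 lk.py 5;python3 -c "
from h import *
print(bot.read_state()['moment'])"
```

```text
t 7.1 pos [0.4669 0.3086 0.0971] az 128.08 j [  22.6   35.3   97.9   -1.4   46.3 -104.5] F [-0.7 -1.4  2.6] open mm 26.487283149446718
need tool mm [-0.   2.2  0.1]
[-0.06544335 -0.02198887 -0.21820698]
```

View pics/l5.png

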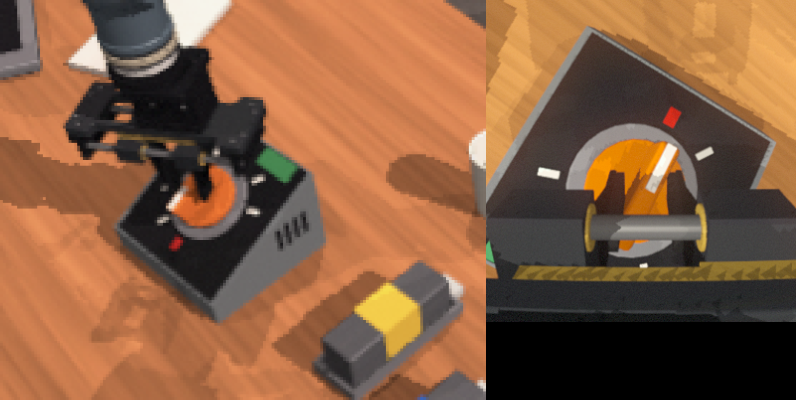

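Call:
send_rows(
  motion=[
    [[0,1,0],-0.06],
    [[0,0,0],-0.06],
    [[0,0,0],-0.06],
    [[0,0,0],-0.06],
    [[0,0,0],0],
  ],
)

```text
time_s: 7.62
position: [0.467, 0.3077, 0.0974]
tcp_rot: [[-0.748, 0.664, 0.007], [0.664, 0.748, -0.006], [-0.009, 0.001, -1.0]]
force: [-1.2, -3.7, 0.9]
opening: 0.306
```

```bash
python3 go.py "[.4686,.310,.097]";python3 lk.py 6;python3 -c "
from h import *
print(bot.read_state()['moment'])"
```

```text
t 7.6167 pos [0.467  0.3077 0.0974] az 138.43 j [  22.2   35.3   97.9   -0.6   46.5 -115.8] F [-1.2 -3.7  0.9] open mm 26.657759623565294
need tool mm [0.3 2.8 0.4]
[ 0.12492862 -0.2660048  -3.30345871]
```

View pics/l6.png

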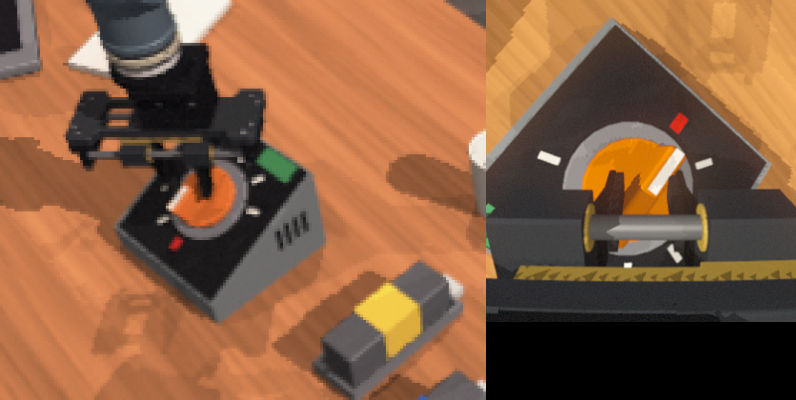

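Call:
send_rows(
  motion=[
    [[0,0,0],0.12],
    [[0,0,0],0.12],
    [[0,0,0],0.12],
    [[0,0,0],0.12],
    [[0,0,0],0.08],
  ],
)

```text
time_s: 8.13
position: [0.4677, 0.3093, 0.0961]
tcp_rot: [[-0.282, 0.959, 0.011], [0.959, 0.282, -0.007], [-0.01, 0.008, -1.0]]
force: [0.4, -0.4, 0.1]
opening: 0.3
```

Call:
send_rows(
  motion=[
    [[0,0,0],0],
    [[0,0,-15],0],
    [[0,0,-30],0],
    [[0,0,-35],0],
    [[0,0,-35],0],
  ],
)

```text
time_s: 8.55
position: [0.4611, 0.3093, 0.2052]
tcp_rot: [[-0.307, 0.952, -0.005], [0.951, 0.307, -0.021], [-0.018, -0.012, -1.0]]
force: [0.5, 0.5, -0.7]
opening: 0.297
```

Call:
send_rows(
  motion=[
    [[0,40,-5],0],
    [[0,40,0],0],
    [[0,0,0],0],
    [[0,0,0],0],
    [[0,0,0],0],
  ],
  gripper=0,
)

```text
time_s: 8.97
position: [0.542, 0.338, 0.22]
tcp_rot: [[-0.332, 0.943, 0.013], [0.943, 0.332, -0.019], [-0.023, 0.006, -1.0]]
force: [0.7, 0.3, -0.8]
opening: 0.594
```

```bash
python3 go.py "[.5458,.0656,.2]";python3 - <<'E'
from h import *
import pickle
C={n:capture(n) for n in('scene','side','wrist')};pickle.dump(C,open('c2.pkl','wb'))
for n in C: cv2.imwrite(f'pics/{n}2.png',cv2.resize(C[n]['image'],(800,600),interpolation=3))
E
```

```text
t 8.9667 pos [0.542 0.338 0.22 ] az 109.38 j [ 22.6  31.4  80.2  -1.4  68.1 -86.3] F [ 0.7  0.3 -0.8] open mm 51.677210664522796
need tool mm [-257.7  -87.    25.3]
```

View pics/wrist2.png

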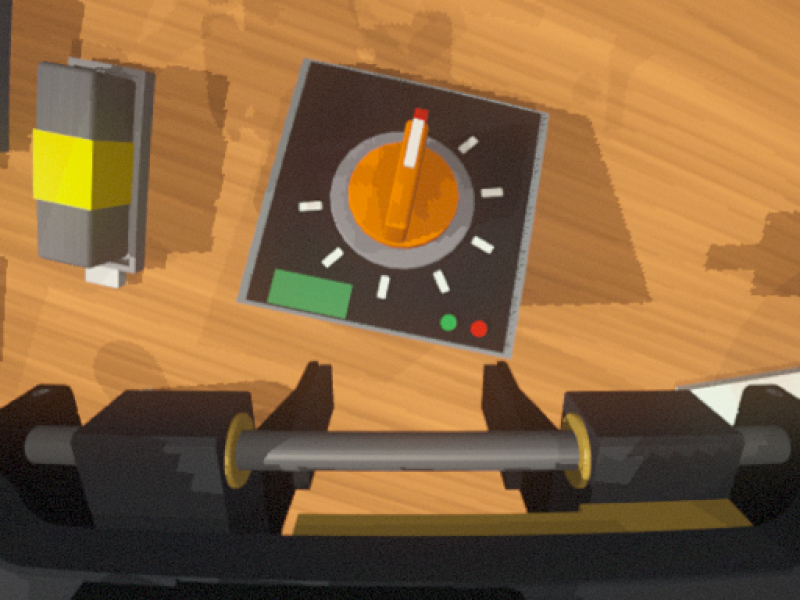

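View pics/scene2.png

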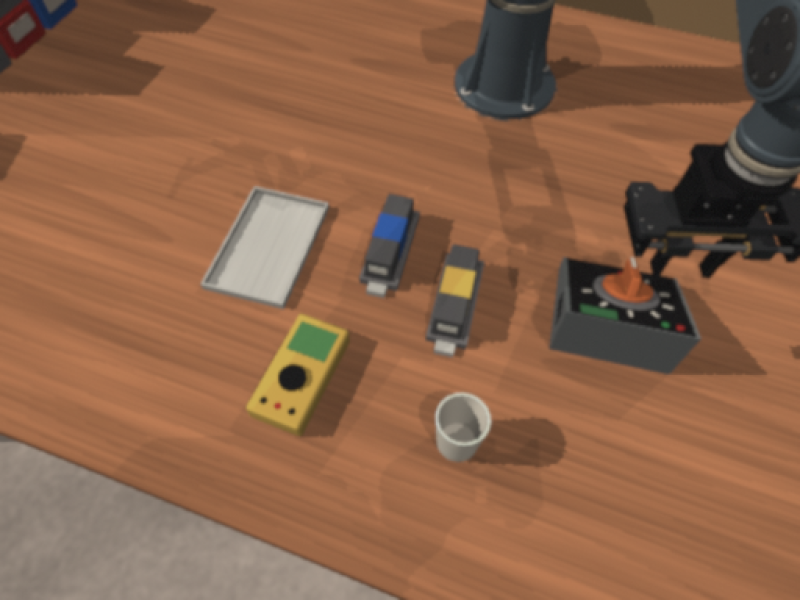

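View pics/side2.png

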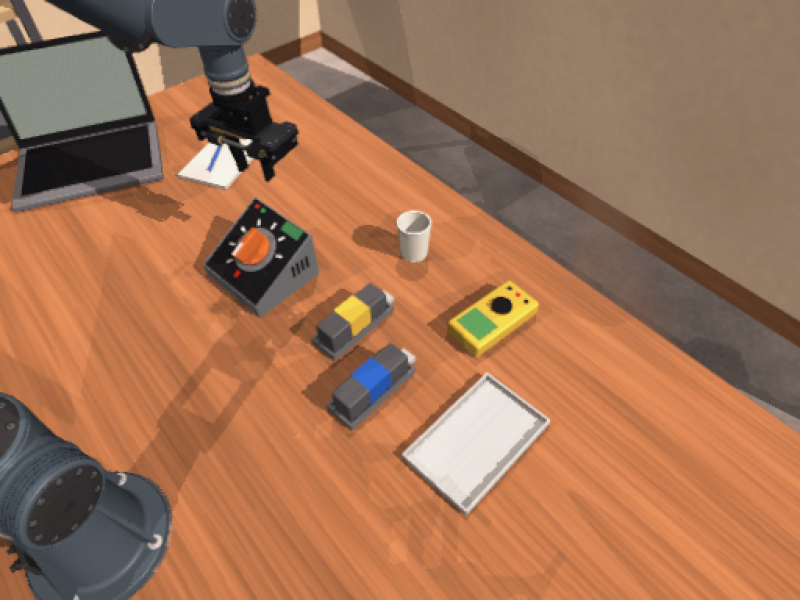

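```bash
python3 - <<'E'
import pickle,cv2,numpy as np
C=pickle.load(open('c2.pkl','rb'))
def z(n,x,y,w,h,k,f): cv2.imwrite(f'pics/{f}.png',cv2.resize(C[n]['image'][y:y+h,x:x+w],(w*k,h*k),interpolation=3))
z('scene',120,110,200,125,4,'z1'); z('side',195,175,160,160,4,'z2')
E
cat > fitk.py <<'E'
from fit2 import *
C2=pickle.load(open('c2.pkl','rb'));c=C2['wrist'];C['w2']=c
ob=[('w2',(-.034,0),ws(420,122)),('w2',(.034,0),ws(396,236))]
ob2=[(f,w,.03),(b,w,.112),(f,-w,.03),(b,-w,.112)];px=[ws(547,112),ws(511,356),ws(305,61),ws(240,300)]
def r3(v):
    return np.concatenate([proj(c,T(v[:3],L))[0]-o for L,o in zip(ob2,px)]+[proj(c,T(v[:3],kp(v[4],v[3],*L,.038)))[0]-o for _,L,o in ob])
r=least_squares(r3,[*q[:3],0,.004]);print(r.x,r3(r.x).round(1))
E
python3 fitk.py|tail -2
```

```text
[[-0.2, -0.7], [0.5, 0.0], [-1.6, 0.1], [0.4, 1.9], [0.6, 0.7], [1.9, -0.6], [0.8, 0.8], [-1.2, -0.9], [0.9, -0.3], [-1.1, 0.4], [-0.4, 0.7]]
[ 0.4837  0.3136  0.1337  0.0017 -0.0007] [ 1.6  0.3  1.5  1.7 -0.8 -1.7 -1.6  2.1 -0.9  2.1  0.3 -3.7]
```

View pics/z1.png

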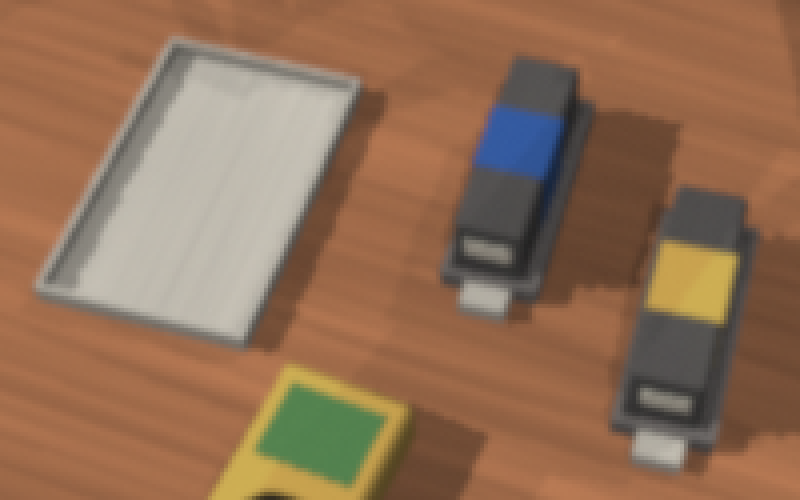

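View pics/z2.png

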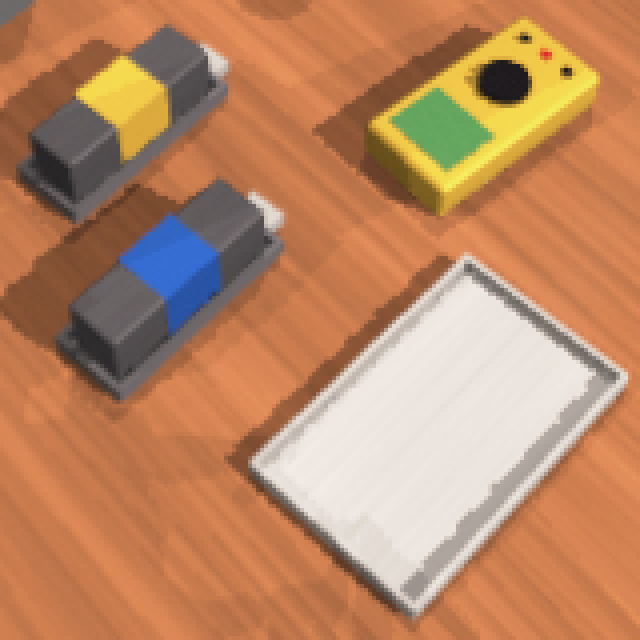

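```bash
cat > fitp.py <<'E'
from h import *
import pickle
from scipy.optimize import least_squares
from fit import T
C=pickle.load(open('c2.pkl','rb'))
s1=lambda x,y:((x+.5)/4-.5+120,(y+.5)/4-.5+110)
s2=lambda x,y:((x+.5)/4-.5+195,(y+.5)/4-.5+175)
def fitb(hx,hy,z,ob,p0,nm):
    L=lambda sx,sy:(sx*hx,sy*hy,z)
    f=lambda p:np.concatenate([proj(C[n],T(p,L(a,b)))[0]-o for n,a,b,o in ob])
    r=least_squares(f,p0,loss='soft_l1');print(nm,r.x.round(4),'yaw',np.degrees(r.x[2]).round(2),f(r.x).round(1))
fitb(.11,.07,.015,[('scene',-1,-1,s1(172,39)),('scene',-1,1,s1(360,80)),('scene',1,1,s1(247,333)),('scene',1,-1,s1(38,289)),('side',1,1,s2(466,257)),('side',1,-1,s2(629,375)),('side',-1,-1,s2(413,608)),('side',-1,1,s2(251,463))],[.55,-.265,0],'tray')
fitb(.0725,.023,.057,[('scene',-1,-1,s1(682,188)),('scene',-1,1,s1(747,198)),('side',1,1,s2(168,27)),('side',1,-1,s2(215,62)),('side',-1,-1,s2(77,159)),('side',-1,1,s2(31,128))],[.545,.066,0],'packA')
E
python3 fitp.py|tail -6
```

```text
[[-0.1, -1.2], [0.7, -0.4], [-1.5, -0.3], [0.5, 1.5], [0.8, 0.3], [1.7, -0.9], [0.8, 0.6], [-1.2, -1.2], [1.0, -0.6], [-1.2, 0.2], [-0.4, 0.5]]
[ 0.4861  0.3111  0.1229 -0.0019] 7.042983118644282
[[-0.2, -0.7], [0.5, 0.0], [-1.6, 0.1], [0.4, 1.9], [0.6, 0.7], [1.9, -0.6], [0.8, 0.8], [-1.2, -0.9], [0.9, -0.3], [-1.1, 0.4], [-0.4, 0.7]]
tray [ 0.5563 -0.2615  0.0951] yaw 5.45 [-0.4 -0.7  0.1 -0.4 -0.6  1.4 -0.9 -0.3 -0.5 -1.3 -0.4 -0.5  0.2  0.7
 -0.9 -0.3]
packA [0.5504 0.067  0.0985] yaw 5.64 [-1.4 -0.9  0.4  0.5  1.3 -1.9  0.1 -2.9 -1.4  1.2 -0.4  0.2]
```

Call:
send_rows(
  motion=[
    [[0,0,0],0.12],
    [[0,0,0],0.12],
    [[-34,0,0],0],
    [[-34,0,0],0],
    [[-34,0,0],0],
  ],
)

```text
time_s: 9.53
position: [0.5421, 0.2388, 0.2187]
tcp_rot: [[-0.1, 0.995, 0.003], [0.995, 0.1, -0.02], [-0.021, 0.001, -1.0]]
force: [0.6, 0.0, 0.2]
opening: 0.992
```

Call:
send_rows(
  motion=[
    [[-34,0,0],0],
    [[-34,0,0],0],
    [[-34,0,0],0],
    [[-34,0,0],0],
    [[-20,0,0],0],
  ],
)

```text
time_s: 9.95
position: [0.5506, 0.0755, 0.2203]
tcp_rot: [[-0.107, 0.994, -0.005], [0.994, 0.107, -0.023], [-0.022, -0.008, -1.0]]
force: [0.4, 0.3, -0.2]
opening: 1.002
```

```bash
python3 go.py "[.60,.067,.22]";python3 - <<'E'
from h import *
import pickle
C={n:capture(n) for n in('wrist',)};pickle.dump(C,open('c3.pkl','wb'))
for n in C: cv2.imwrite(f'pics/{n}3.png',cv2.resize(C[n]['image'],(800,600),interpolation=3))
E
```

```text
t 9.95 pos [0.5506 0.0755 0.2203] az 96.15 j [ -3.   25.2  91.9  -1.5  63.1 -98.4] F [ 0.4  0.3 -0.2] open mm 87.16821388007664
need tool mm [-13.7  48.3   0.2]
```

View pics/wrist3.png

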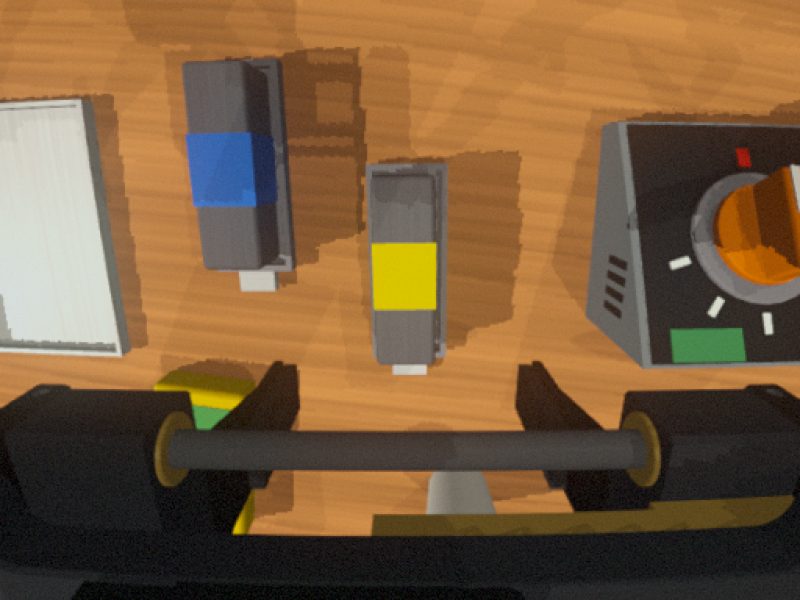

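```bash
python3 - <<'E'
from h import *
import pickle
c=pickle.load(open('c3.pkl','rb'))['wrist'];w=lambda x,y:((x+.5)*.64-.5,(y+.5)*.64-.5)
P=np.array([atz(c,w(*p),.057) for p in((374,174),(435,175),(436,363),(377,363))]);print(P.round(4))
print('ctr',P.mean(0),'yaw',np.degrees(np.arctan2(*(P[2]-P[1])[[1,0]])),np.degrees(np.arctan2(*(P[3]-P[0])[[1,0]])),np.linalg.norm(P[2]-P[1]),np.linalg.norm(P[1]-P[0]))
# yellow band
Q=np.array([atz(c,w(*p),.057) for p in((372,243),(437,243),(437,310),(372,309))]);print(Q.mean(0),np.linalg.norm(Q[1]-Q[0]))
E
python3 go.py "[.548,.066,.024]"
```

```text
[[0.4733 0.0418 0.057 ]
 [0.4694 0.084  0.057 ]
 [0.6099 0.1024 0.057 ]
 [0.6153 0.0565 0.057 ]]
ctr [0.54199246 0.0711553  0.057     ] yaw 7.477465749081318 5.896063948608999 0.1416654697704674 0.042362520594591876
[0.54401633 0.07058116 0.057     ] 0.04698076575817187
t 10.0 pos [0.551  0.0728 0.2203] az 96.05 j [ -3.2  25.3  91.9  -1.6  63.1 -98.5] F [ 0.3 -1.1  0.4] open mm 87.01531936519487
need tool mm [ -1.6  -2.1 196.4]
```

Call:
send_rows(
  motion=[
    [[-3,-6,25],0],
    [[0,0,25],0],
    [[0,0,25],0],
    [[0,0,25],0],
    [[0,0,0],0],
  ],
)

```text
time_s: 10.42
position: [0.5423, 0.0633, 0.1195]
tcp_rot: [[-0.103, 0.995, -0.003], [0.994, 0.102, -0.026], [-0.026, -0.005, -1.0]]
force: [0.2, 0.4, -0.0]
opening: 1.0
```

```bash
python3 go.py "[.545,.069,.024]"
python3 - <<'E'
from h import *
for n in ('wrist','side'):
    c=capture(n)['image']
    if n=='side': c=c[140:260,160:300]
    cv2.imwrite(f'pics/{n}4.png',cv2.resize(c,(700,600) if n=='side' else (800,600),interpolation=3))
E
```

```text
t 10.4167 pos [0.5423 0.0633 0.1195] az 95.89 j [ -4.2  32.7  98.6  -2.   48.7 -98.8] F [ 0.2  0.4 -0. ] open mm 87.00468427750032
need tool mm [ 7.8  3.8 95.3]
```

View pics/wrist4.png

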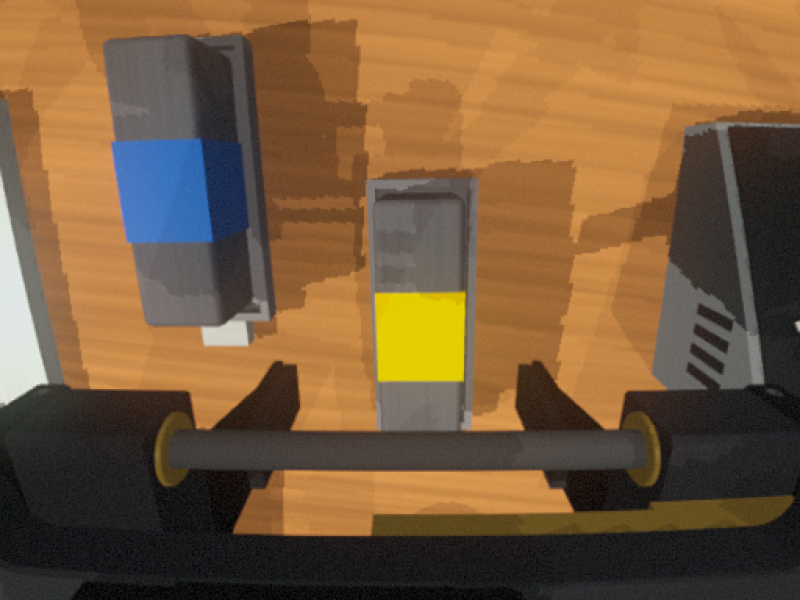

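View pics/side4.png

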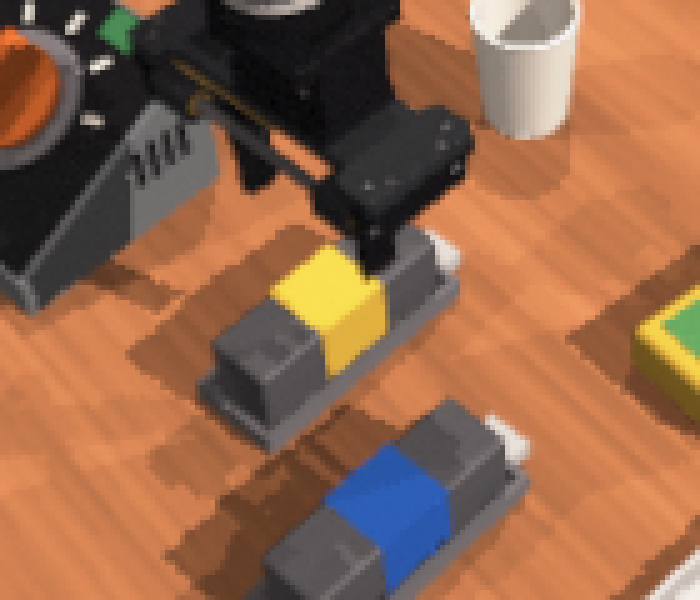

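```bash
python3 - <<'E'
from h import *
c=capture('wrist');w=lambda x,y:((x+.5)*.64-.5,(y+.5)*.64-.5)
Q=np.array([atz(c,w(*p),.0575) for p in((375,293),(465,293),(464,381),(377,381))]);print(Q,Q.mean(0),np.linalg.norm(Q[1]-Q[0]))
P=np.array([atz(c,w(*p),.057) for p in((375,193),(465,193))]);print(P)
E
python3 go.py "[.547,.070,.024]"
```

```text
[[0.52606642 0.04419425 0.0575    ]
 [0.52088407 0.09086315 0.0575    ]
 [0.57126342 0.09755567 0.0575    ]
 [0.57685402 0.04942205 0.0575    ]] [0.54876698 0.07050878 0.0575    ] 0.04695575948713187
[[0.47523569 0.03994171 0.057     ]
 [0.47058473 0.08384501 0.057     ]]
t 10.5667 pos [0.5466 0.0635 0.1242] az 95.9 j [ -4.2  32.3  98.3  -2.   48.9 -98.8] F [ 0.8  0.  -0.2] open mm 86.64660714744382
need tool mm [ 9.2  0.6 99.9]
```

Call:
send_rows(
  motion=[
    [[5,0,12],0],
    [[4,0,15],0],
    [[0,0,15],0],
    [[0,0,10],0],
    [[0,0,0],0],
  ],
)

```text
time_s: 10.98
position: [0.5542, 0.0724, 0.0806]
tcp_rot: [[-0.105, 0.994, 0.029], [0.994, 0.106, -0.028], [-0.031, 0.026, -0.999]]
force: [0.3, 0.8, -0.3]
opening: 0.999
```

```bash
python3 go.py "[.547,.070,.024]"
```

```text
t 10.9833 pos [0.5542 0.0724 0.0806] az 96.06 j [ -3.2  36.5  99.5  -2.3  42.3 -97.6] F [ 0.3  0.8 -0.3] open mm 86.9280494343901
need tool mm [ 0.1 -8.8 56.4]
```

Call:
send_rows(
  motion=[
    [[0,0,0],0],
    [[0,-3,12],0],
    [[0,-3,12],0],
    [[0,0,12],0],
    [[0,0,0],0],
  ],
)

```text
time_s: 11.4
position: [0.5552, 0.0709, 0.0507]
tcp_rot: [[-0.106, 0.993, 0.043], [0.994, 0.108, -0.029], [-0.034, 0.04, -0.999]]
force: [0.2, -0.0, 0.5]
opening: 0.999
```

```bash
python3 go.py "[.547,.070,.024]"
python3 - <<'E'
from h import *
c=capture('wrist')['image']
cv2.imwrite(f'pics/w5.png',cv2.resize(c,(800,600),interpolation=3))
print(bot.read_state()['tcp_rot'],bot.read_state()['position'])
E
```

```text
t 11.4 pos [0.5552 0.0709 0.0507] az 96.12 j [ -3.3  39.3 100.8  -2.5  37.4 -97.5] F [ 0.2 -0.   0.5] open mm 86.88291837666652
need tool mm [ 0.9 -9.3 26.4]
[[-0.10651605  0.99328827  0.04508592]
 [ 0.9937325   0.1078911  -0.02924445]
 [-0.03391254  0.04168834 -0.99855497]] [0.55582002 0.0709328  0.05171291]
```

View pics/w5.png

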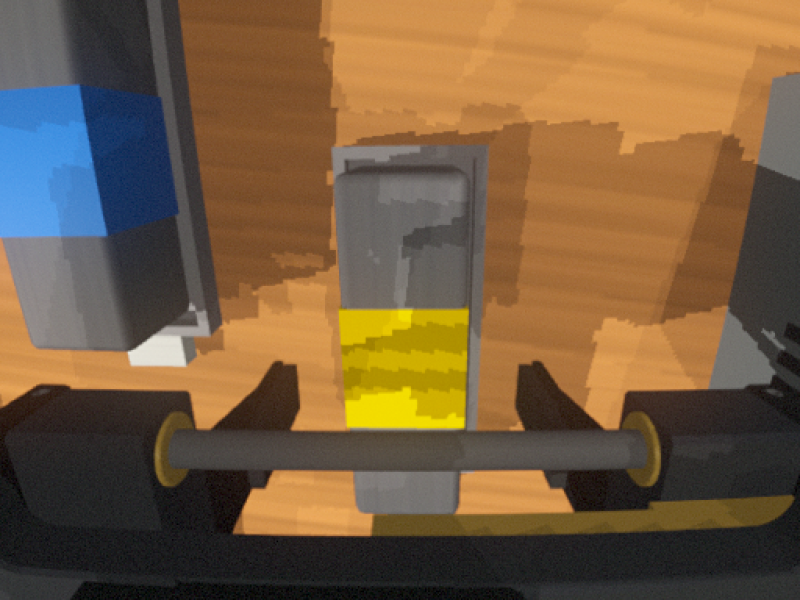

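Call:
send_rows(
  motion=[
    [[0,-5,5],0],
    [[0,-4,7],0],
    [[0,-2,7],0],
    [[0,0,5],0],
    [[0,0,0],0],
  ],
)

```text
time_s: 11.87
position: [0.5478, 0.0687, 0.0293]
tcp_rot: [[-0.106, 0.993, 0.052], [0.994, 0.108, -0.03], [-0.035, 0.049, -0.998]]
force: [-0.4, 0.5, -0.4]
opening: 1.0
```

```bash
python3 go.py "[.547,.070,.024]"
```

```text
t 11.8667 pos [0.5478 0.0687 0.0293] az 96.12 j [ -3.6  41.1 102.7  -2.8  33.2 -97.5] F [-0.4  0.5 -0.4] open mm 87.02551895282458
need tool mm [ 1.5 -0.9  5.2]
```

Call:
send_rows(
  motion=[
    [[2,0,6],0],
    [[0,0,2],0],
    [[0,0,0],0],
    [[0,0,0],0],
    [[0,0,0],0],
  ],
)

```text
time_s: 12.28
position: [0.5481, 0.0707, 0.0197]
tcp_rot: [[-0.107, 0.993, 0.052], [0.994, 0.108, -0.03], [-0.035, 0.048, -0.998]]
force: [-0.2, 0.1, 0.4]
opening: 0.999
```

Call:
send_rows(
  motion=[
    [[0,0,0],0],
    [[0,0,0],0],
    [[0,0,0],0],
    [[0,0,0],0],
    [[0,0,0],0],
  ],
  gripper=0.6,
)

```text
time_s: 12.7
position: [0.5488, 0.0707, 0.0204]
tcp_rot: [[-0.107, 0.993, 0.053], [0.994, 0.108, -0.03], [-0.035, 0.05, -0.998]]
force: [-0.5, 0.4, -0.0]
opening: 0.706
```

```bash
python3 go.py "[.547,.070,.024]"
```

```text
t 12.7 pos [0.5488 0.0707 0.0204] az 96.12 j [ -3.4  42.  102.7  -2.9  32.2 -97.2] F [-0.5  0.4 -0. ] open mm 61.41485765749064
need tool mm [-0.7 -1.7 -3.7]
```

Call:
send_rows(
  motion=[
    [[0,0,-2],0],
    [[0,0,0],0],
    [[0,0,0],0],
    [[0,0,0],0],
    [[0,0,0],0],
  ],
  gripper=0.7,
)

```text
time_s: 13.12
position: [0.549, 0.0701, 0.0228]
tcp_rot: [[-0.108, 0.993, 0.054], [0.994, 0.109, -0.031], [-0.036, 0.05, -0.998]]
force: [-0.3, 0.2, 0.4]
opening: 0.529
```

Call:
send_rows(
  motion=[
    [[0,0,0],0],
    [[0,0,0],0],
    [[0,0,0],0],
    [[0,0,0],0],
    [[0,0,0],0],
  ],
)

```text
time_s: 13.53
position: [0.549, 0.0701, 0.0228]
tcp_rot: [[-0.108, 0.993, 0.054], [0.994, 0.109, -0.031], [-0.036, 0.05, -0.998]]
force: [-0.7, -0.8, -0.5]
opening: 0.527
```

Call:
send_rows(
  motion=[
    [[0,0,-6],0],
    [[0,0,-10],0],
    [[0,0,-14],0],
    [[0,0,-14],0],
    [[0,0,0],0],
  ],
)

```text
time_s: 13.95
position: [0.541, 0.0726, 0.0657]
tcp_rot: [[-0.107, 0.993, 0.04], [0.994, 0.108, -0.029], [-0.033, 0.037, -0.999]]
force: [-0.0, -0.0, -6.5]
opening: 0.533
```

```bash
python3 go.py "[.547,.070,.1]";python3 lk.py 7
```

```text
t 13.95 pos [0.541  0.0726 0.0657] az 96.12 j [ -3.2  37.2 102.3  -2.4  38.2 -97.5] F [-0.  -0.  -6.5] open mm 46.33773735449688
need tool mm [ -4.3   7.  -33.9]
```

View pics/l7.png

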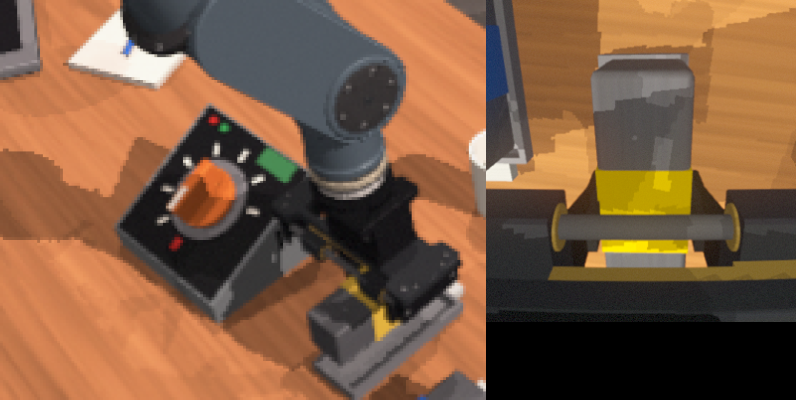

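Call:
send_rows(
  motion=[
    [[0,0,-20],0],
    [[0,0,-25],0],
    [[0,0,-25],0],
    [[-10,0,-10],0],
    [[-20,0,0],0],
  ],
)

```text
time_s: 14.47
position: [0.5335, 0.048, 0.1413]
tcp_rot: [[-0.11, 0.994, 0.02], [0.994, 0.11, -0.025], [-0.027, 0.017, -0.999]]
force: [-0.1, -0.1, -6.7]
opening: 0.531
```

Call:
send_rows(
  motion=[
    [[-33,-2,0],0],
    [[-33,-2,0],0],
    [[-33,-2,0],0],
    [[-33,-2,0],0],
    [[-33,-2,0],0],
  ],
)

```text
time_s: 14.88
position: [0.5378, -0.117, 0.1418]
tcp_rot: [[-0.118, 0.993, 0.012], [0.993, 0.119, -0.02], [-0.021, 0.01, -1.0]]
force: [0.6, 0.6, -5.8]
opening: 0.531
```

Call:
send_rows(
  motion=[
    [[-33,-2,0],0],
    [[-33,-2,0],0],
    [[-25,-2,0],0],
    [[-15,-2,0],0],
    [[0,0,0],0],
  ],
)

```text
time_s: 15.3
position: [0.5388, -0.2352, 0.1375]
tcp_rot: [[-0.111, 0.994, 0.006], [0.994, 0.111, -0.019], [-0.02, 0.003, -1.0]]
force: [0.6, 0.0, -6.1]
opening: 0.53
```

```bash
python3 go.py "[.558,-.2615,.1]";python3 - <<'E'
from h import *
import pickle
C={n:capture(n) for n in('scene','side','wrist')};pickle.dump(C,open('c6.pkl','wb'))
g=np.hstack([cv2.resize(C['wrist']['image'],(400,300)),cv2.resize(C['scene']['image'][60:240,60:300],(400,300))])
g=np.vstack([g,np.hstack([cv2.resize(C['side']['image'][160:352,192:448],(400,300)),np.zeros((300,400,3),np.uint8)])])
cv2.imwrite('pics/c6.png',g)
E
```

```text
t 15.3 pos [ 0.5388 -0.2352  0.1375] az 96.4 j [ -34.1   33.4   92.6   -0.9   53.2 -129.9] F [ 0.6  0.  -6.1] open mm 46.128513675482964
need tool mm [-27.6  16.   38.1]
```

View pics/c6.png

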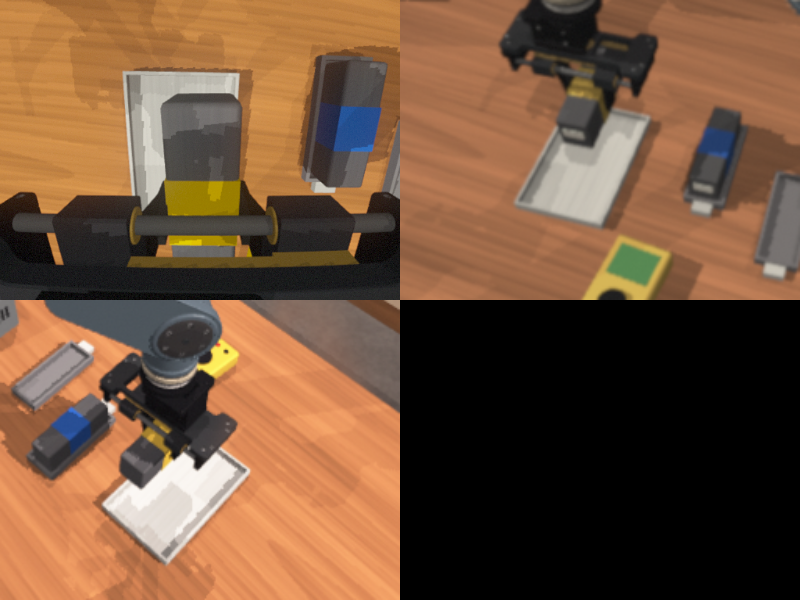

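Run:
```python
from h import *
import pickle
c=pickle.load(open('c6.pkl','rb'))['wrist']
for p in((125,72),(240,73)): print(atz(c,((p[0]+.5)*1.28-.5,(p[1]+.5)*1.28-.5),.015))
from fit import T
print(T([.5563,-.2615,.0951],[(-.11,-.07,.015),(-.11,.07,.015)]))
```

```text
[ 0.45138823 -0.33652213  0.015     ]
[ 0.43766457 -0.19916491  0.015     ]
[0.4867 0.3105 0.1221] 6.997647473400147
[[-0.1, -1.2], [0.7, -0.4], [-1.5, -0.3], [0.5, 1.5], [0.8, 0.3], [1.7, -0.9], [0.8, 0.6], [-1.2, -1.2], [1.0, -0.6], [-1.2, 0.2], [-0.4, 0.5]]
[ 0.4861  0.3111  0.1229 -0.0019] 7.042983118644282
[[-0.2, -0.7], [0.5, 0.0], [-1.6, 0.1], [0.4, 1.9], [0.6, 0.7], [1.9, -0.6], [0.8, 0.8], [-1.2, -0.9], [0.9, -0.3], [-1.1, 0.4], [-0.4, 0.7]]
[[ 0.4534 -0.3416  0.015 ]
 [ 0.4402 -0.2023  0.015 ]]
```

Call:
send_rows(
  motion=[
    [[-13,8,0],0],
    [[-10,6,10],0],
    [[0,0,15],0],
    [[0,0,15],0],
    [[0,0,5],0],
  ],
)

```text
time_s: 15.87
position: [0.5548, -0.2448, 0.0892]
tcp_rot: [[-0.121, 0.993, 0.0], [0.993, 0.121, -0.01], [-0.01, -0.001, -1.0]]
force: [0.2, 1.0, -7.6]
opening: 0.527
```

```bash
python3 go.py "[.556,-.259,.022]"
```

```text
t 15.8667 pos [ 0.5548 -0.2448  0.0892] az 96.94 j [ -34.1   38.7   91.2   -0.6   49.8 -130.7] F [ 0.2  1.  -7.6] open mm 45.866368265733975
need tool mm [-13.5  -0.4  67.3]
```

Call:
send_rows(
  motion=[
    [[-8,0,5],0.02],
    [[-7,0,10],0],
    [[0,0,12],0],
    [[0,0,10],0],
    [[0,0,0],0],
  ],
)

```text
time_s: 16.28
position: [0.5564, -0.2585, 0.0467]
tcp_rot: [[-0.102, 0.995, -0.003], [0.995, 0.102, -0.008], [-0.007, -0.003, -1.0]]
force: [0.4, -0.3, -7.1]
opening: 0.529
```

```bash
python3 go.py "[.556,-.259,.022]"
python3 - <<'E'
from h import *
C={n:capture(n) for n in('scene','side','wrist')}
g=np.hstack([cv2.resize(C['wrist']['image'],(400,300)),cv2.resize(C['scene']['image'][90:210,120:280],(400,300),interpolation=3)])
g=np.vstack([g,np.hstack([cv2.resize(C['side']['image'][220:340,230:390],(400,300),interpolation=3),np.zeros((300,400,3),np.uint8)])])
cv2.imwrite('pics/c7.png',g)
E
```

```text
t 16.2833 pos [ 0.5564 -0.2585  0.0467] az 95.87 j [ -35.1   42.8   91.    -0.6   46.1 -130.5] F [ 0.4 -0.3 -7.1] open mm 46.02212798960183
need tool mm [-0.3 -0.3 24.7]
```

View pics/c7.png

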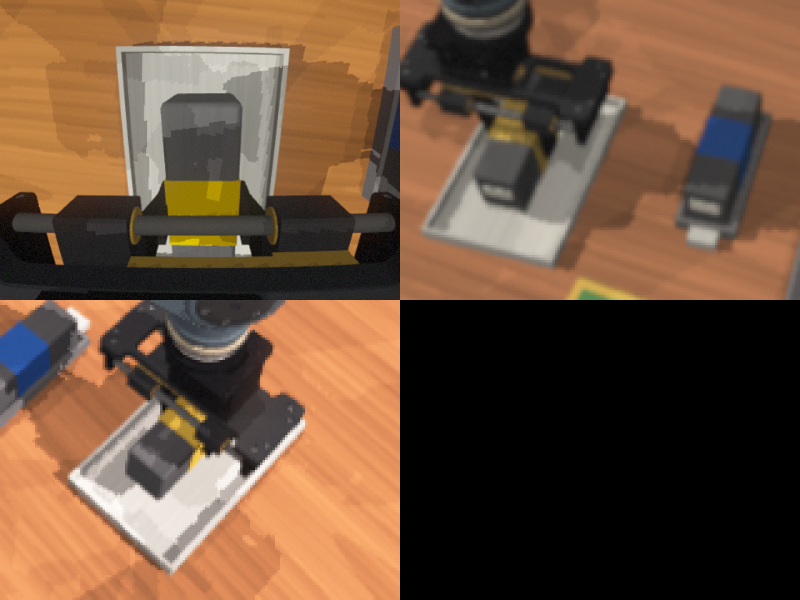

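Call:
send_rows(
  motion=[
    [[0,0,5],0],
    [[0,0,5],0],
    [[0,0,5],0],
    [[0,0,0],0],
    [[0,0,0],0],
  ],
)

```text
time_s: 16.85
position: [0.5592, -0.26, 0.0352]
tcp_rot: [[-0.103, 0.995, 0.005], [0.995, 0.103, -0.013], [-0.013, 0.003, -1.0]]
force: [0.6, 0.8, -6.7]
opening: 0.531
```

```bash
python3 go.py "[.556,-.259,.022]"
```

```text
t 16.85 pos [ 0.5592 -0.26    0.0352] az 95.9 j [ -35.1   43.9   91.1   -0.6   44.4 -130.5] F [ 0.6  0.8 -6.7] open mm 46.22473517683688
need tool mm [ 1.5 -3.1 13.1]
```

Call:
send_rows(
  motion=[
    [[0,-2,3],0],
    [[0,0,3],0],
    [[0,0,2],0],
    [[0,0,1],0],
    [[0,0,0],0],
  ],
)

```text
time_s: 17.27
position: [0.5572, -0.2604, 0.0256]
tcp_rot: [[-0.103, 0.995, 0.005], [0.995, 0.103, -0.013], [-0.013, 0.004, -1.0]]
force: [-0.4, -0.4, -6.7]
opening: 0.528
```

```bash
python3 go.py "[.556,-.259,.022]"
```

```text
t 17.2667 pos [ 0.5572 -0.2604  0.0256] az 95.91 j [ -35.2   44.6   91.6   -0.6   43.1 -130.7] F [-0.4 -0.4 -6.7] open mm 45.91785502107443
need tool mm [ 1.6 -1.   3.6]
```

Call:
send_rows(
  motion=[
    [[0,0,1],0],
    [[0,0,1],0],
    [[0,0,1],0],
    [[0,0,0],0],
    [[0,0,0],0],
  ],
)

```text
time_s: 17.68
position: [0.5568, -0.2604, 0.0235]
tcp_rot: [[-0.103, 0.995, 0.005], [0.995, 0.103, -0.013], [-0.013, 0.003, -1.0]]
force: [-1.4, 0.2, -4.2]
opening: 0.528
```

```bash
python3 go.py "[.556,-.259,.022]";python3 - <<'E'
from h import *
C={n:capture(n) for n in('scene','side')}
g=np.hstack([cv2.resize(C['scene']['image'][90:210,120:280],(400,300),interpolation=3),cv2.resize(C['side']['image'][220:340,230:390],(400,300),interpolation=3)])
cv2.imwrite('pics/c8.png',g);print(bot.read_state()['moment'])
E
```

```text
t 17.6833 pos [ 0.5568 -0.2604  0.0235] az 95.92 j [ -35.2   44.8   91.6   -0.7   42.9 -130.7] F [-1.4  0.2 -4.2] open mm 45.93028519154265
need tool mm [ 1.5 -0.7  1.5]
[ 0.23123289  0.02593931 -0.00698601]
```

View pics/c8.png

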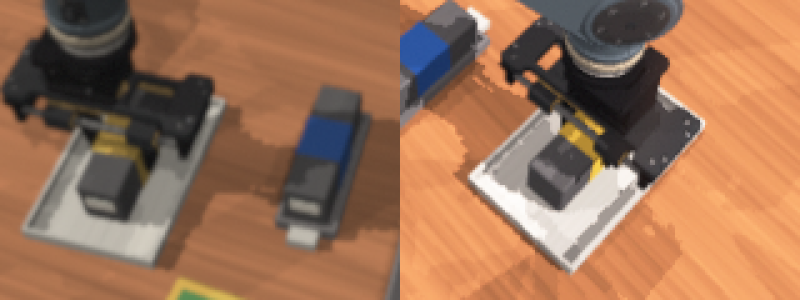

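Contact begins (force dropping). Lower in small steps.

Call:
send_rows(
  motion=[
    [[0,0,1],0],
    [[0,0,1],0],
    [[0,0,1],0],
    [[0,0,0],0],
    [[0,0,0],0],
  ],
)

```text
time_s: 18.2
position: [0.557, -0.2604, 0.022]
tcp_rot: [[-0.104, 0.995, 0.005], [0.994, 0.104, -0.014], [-0.014, 0.004, -1.0]]
force: [0.3, 0.3, -6.3]
opening: 0.528
```

Call:
send_rows(
  motion=[
    [[0,0,1],0],
    [[0,0,1],0],
    [[0,0,1],0],
    [[0,0,0],0],
    [[0,0,0],0],
  ],
)

```text
time_s: 18.62
position: [0.5574, -0.2606, 0.0217]
tcp_rot: [[-0.104, 0.995, 0.006], [0.994, 0.104, -0.015], [-0.015, 0.004, -1.0]]
force: [-1.2, 0.9, -4.0]
opening: 0.53
```

```bash
python3 go.py "[.556,-.259,.022]"
```

```text
t 18.6167 pos [ 0.5574 -0.2606  0.0217] az 95.99 j [ -35.2   45.    91.6   -0.7   42.6 -130.7] F [-1.2  0.9 -4. ] open mm 46.14876310210311
need tool mm [ 1.7 -1.2 -0.3]
```

Call:
send_rows(
  motion=[
    [[0,0,2],0],
    [[0,0,2],0],
    [[0,0,0],0],
    [[0,0,0],0],
    [[0,0,0],0],
  ],
)

```text
time_s: 19.03
position: [0.5582, -0.2611, 0.0217]
tcp_rot: [[-0.105, 0.994, 0.007], [0.994, 0.105, -0.015], [-0.016, 0.005, -1.0]]
force: [-1.5, 1.0, 1.0]
opening: 0.524
```

Call:
send_rows(
  motion=[
    [[0,0,2],0],
    [[0,0,2],0],
    [[0,0,0],0],
    [[0,0,0],0],
    [[0,0,0],0],
  ],
)

```text
time_s: 19.45
position: [0.5586, -0.2614, 0.0217]
tcp_rot: [[-0.104, 0.995, 0.007], [0.994, 0.104, -0.015], [-0.016, 0.006, -1.0]]
force: [-2.2, 0.7, 1.8]
opening: 0.525
```

```bash
python3 go.py "[.556,-.259,.022]"; python3 -c "
from h import *
print(bot.read_state()['moment'])
c=capture('side')['image'][220:340,230:390];cv2.imwrite('pics/s9.png',cv2.resize(c,(800,600),interpolation=3))"
```

```text
t 19.45 pos [ 0.5586 -0.2614  0.0217] az 95.97 j [ -35.2   45.    91.5   -0.7   42.6 -130.7] F [-2.2  0.7  1.8] open mm 45.650761178160494
need tool mm [ 2.6 -2.3 -0.4]
[ 0.47156433  0.21766197 -0.01082103]
```

View pics/s9.png

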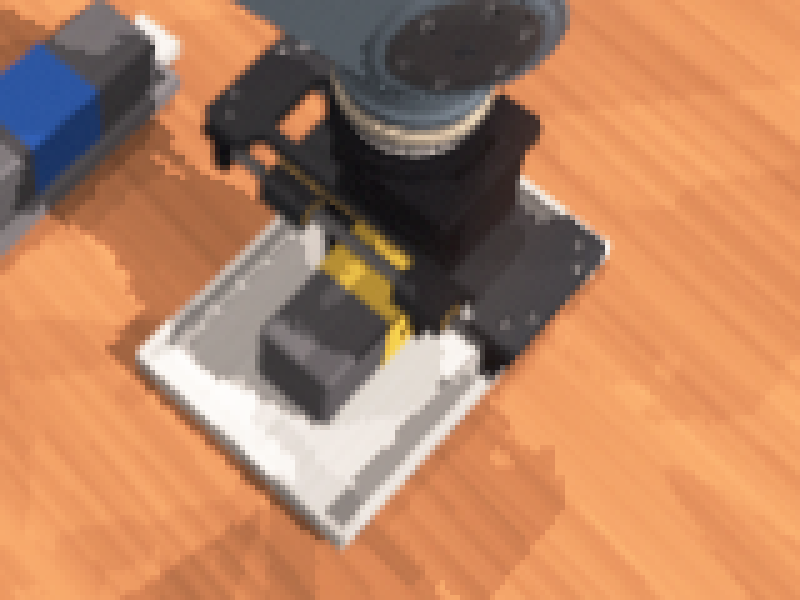

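Call:
send_rows(
  motion=[
    [[0,0,4],0],
    [[0,0,4],0],
    [[0,0,4],0],
    [[0,0,0],0],
    [[0,0,0],0],
  ],
)

```text
time_s: 19.92
position: [0.5594, -0.2618, 0.0227]
tcp_rot: [[-0.106, 0.994, 0.009], [0.994, 0.106, -0.017], [-0.017, 0.007, -1.0]]
force: [0.7, -0.7, -6.9]
opening: 0.529
```

```bash
python3 go.py "[.556,-.259,.022]"; python3 -c "
from h import *
print(bot.read_state()['moment'])"
```

```text
t 19.9167 pos [ 0.5594 -0.2618  0.0227] az 96.08 j [ -35.2   44.9   91.4   -0.7   42.7 -130.7] F [ 0.7 -0.7 -6.9] open mm 46.03566965839174
need tool mm [ 3.1 -3.1  0.7]
[ 0.11578793 -0.05715436  0.00905798]
```

Call:
send_rows(
  motion=[
    [[0,0,1],0],
    [[0,0,2],0],
    [[0,0,2],0],
    [[0,0,2],0],
    [[0,0,2],0],
  ],
)

```text
time_s: 20.33
position: [0.5596, -0.262, 0.0212]
tcp_rot: [[-0.105, 0.994, 0.007], [0.994, 0.105, -0.015], [-0.016, 0.005, -1.0]]
force: [-3.8, 1.9, 15.1]
opening: 0.533
```

Call:
send_rows(
  motion=[
    [[0,0,2],0],
    [[0,0,2],0],
    [[0,0,1],0],
    [[0,0,0],0],
    [[0,0,0],0],
  ],
  gripper=0.3,
)

```text
time_s: 20.75
position: [0.5623, -0.2641, 0.0165]
tcp_rot: [[-0.105, 0.994, 0.012], [0.994, 0.105, -0.019], [-0.02, 0.01, -1.0]]
force: [0.2, 0.1, 0.6]
opening: 0.692
```

```bash
python3 go.py "[.556,-.259,.022]"
```

```text
t 20.75 pos [ 0.5623 -0.2641  0.0165] az 96.04 j [ -35.2   45.6   91.1   -0.7   42.  -130.7] F [0.2 0.1 0.6] open mm 60.19633602621551
need tool mm [ 5.7 -5.7 -5.7]
```

Call:
send_rows(
  motion=[
    [[0,0,-8],0],
    [[0,0,-15],0],
    [[0,0,-20],0],
    [[0,0,-30],0],
    [[0,0,-35],0],
  ],
)

```text
time_s: 21.17
position: [0.5561, -0.259, 0.119]
tcp_rot: [[-0.105, 0.994, -0.005], [0.994, 0.105, -0.007], [-0.007, -0.006, -1.0]]
force: [0.1, 0.0, -0.2]
opening: 0.704
```

Call:
send_rows(
  motion=[
    [[0,0,-35],0],
    [[0,40,-10],0],
    [[0,40,0],0],
    [[0,40,0],0],
    [[0,0,0],0],
  ],
)

```text
time_s: 21.58
position: [0.6806, -0.2477, 0.1787]
tcp_rot: [[-0.101, 0.995, 0.008], [0.995, 0.101, -0.014], [-0.015, 0.007, -1.0]]
force: [0.4, 0.3, 0.3]
opening: 0.703
```

```bash
python3 go.py "[.556,-.259,.2]";python3 - <<'E'
from h import *
C={n:capture(n) for n in('scene','side','wrist')}
for n in C: cv2.imwrite(f'pics/{n}_f.png',cv2.resize(C[n]['image'],(800,600),interpolation=3))
E
```

```text
t 21.5833 pos [ 0.6806 -0.2477  0.1787] az 95.78 j [ -28.6   40.3   69.1   -0.5   69.7 -124.2] F [0.4 0.3 0.3] open mm 61.129941299411
need tool mm [   1.  -125.   -22.1]
```

View pics/wrist_f.png

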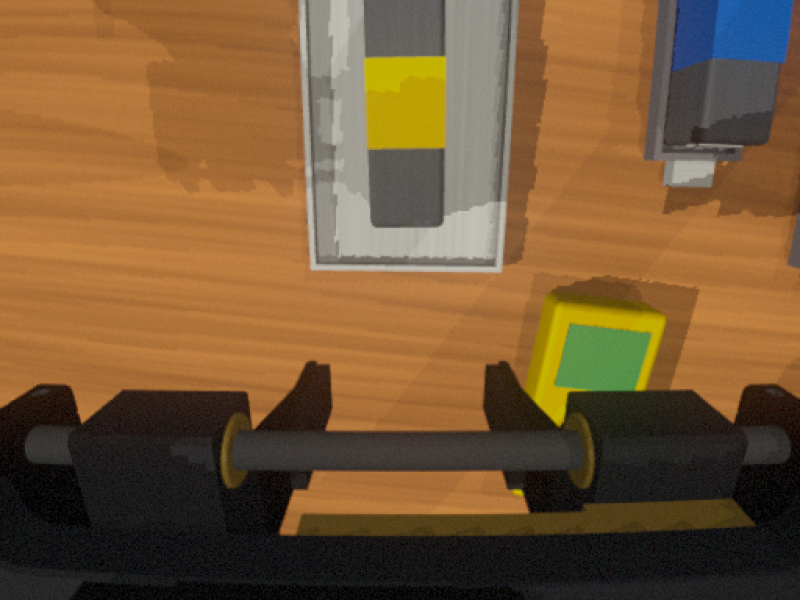

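View pics/side_f.png

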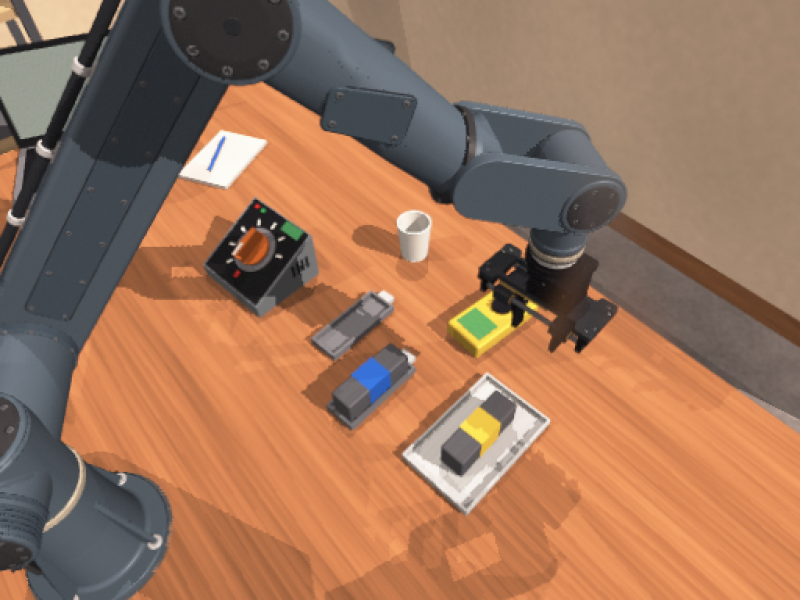

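View pics/scene_f.png

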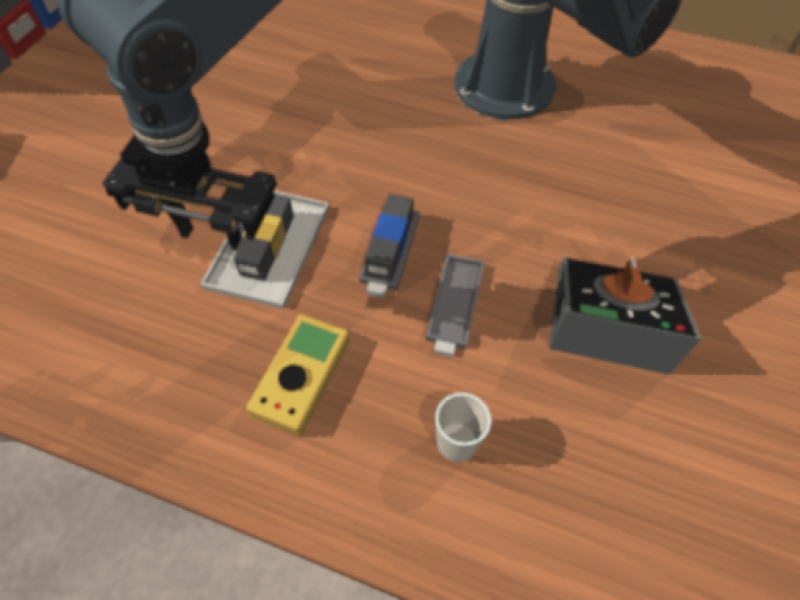

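```bash
python3 -c "
from h import *
print(bot.hand_in())"
```

```text
the job is handed in; nothing more can be done
None
```

I turned the orange knob fully anticlockwise to its end stop. I then lifted the yellow-banded pack out of its cradle and set it down flat, lengthwise and the same way up, in the cooling tray. The job was handed in at about 22 s; no verdict was reported.

- **Knob:** the turning moment rose to about 3.3 N m at the stop. With the gripper clear, the pointer stood at the red mark, and a fit to the picture gave about 0.00 rad. This was before I touched the pack.
- **Pack:** the pack first touched the tray floor with the gripper's fingertips at a height of about 22 mm. Sag in the arm lifted it by about 1 mm once, so I lowered it again until the floor carried it (about 15 N) and then opened the fingers.
- **Last pictures:** the wrist, side and scene views show the pack inside the tray walls and parallel to them, and the gripper clear of everything. The blue-banded pack, cup, multimeter and console look unmoved. I compared these by eye only, without measuring them.
- **Disagreements:** the camera position fits differed by 3 to 7 mm, so I used values between them. The tool tilted by up to about 3° during the long moves down. I could not correct that with the moves available, and the pack still lies flat in the pictures.

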